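# Emboss wooden jar tags in a hand-cranked roller press

## Robot

A 6-joint arm with a two-finger parallel gripper is mounted at the origin on the work surface. World frame = base frame: x ahead of the robot, y to its left, z up, the work surface at z = 0. Lengths are in m, angles in rad, forces in N, time in s.
With the tool pointing down it reaches from about 0.325 to 0.775 m from the base axis. Payload 9.3 kg.
Tool frame: the origin (TCP) lies at the very end of the fingers, on their centre line; the grasp point (between the pads) lies 19 mm behind it; z points along the fingers, y is the line along which they close (so a half turn about z gives the same grasp; the last joint's range is limited). The gripper opens to 85 mm and grips with 20 to 120 N. Pads are 22 mm wide; open, the fingers measure 114 mm over their backs; the gripper's body (76 mm by 85 mm) begins 54 mm behind the grasp point. The pads swing forward as they close: fully open they stand 13 mm farther back than shut.
Start: joints at [-1.372, 0.259, 0.021, 1.334, 0, 1.418], TCP at [0.19, -0.516, 0.231] pointing down, gripper open.
Joint ranges: [-3.04, 3.04], [-0.91, 1.82], [-1.04, 1.36], [-1.92, 1.95], [-1.52, 1.45], [-3.14, 3.14]. Speed limits (rad/s): [2.22, 2.22, 2.79, 3.14, 3.14, 3.14].

## Interface

Orientations are given as a rotation vector (axis times angle).
In Python, from workcell import bot gives the robot as it stands.
- The arm moves only by the shell command python3 -m pendant 'ROWS' [OPENING] [FORCE]. ROWS is a JSON object of lists of equal length, an entry for each row: "offset": the shift along the tool's x, y, z normalised to -1 to 1, where 1 is 4 cm, a list of three; "yaw": the turn about the tool's z normalised to -1 to 1, where 1 is 0.1 rad. A call has 1 to 5 rows; each row shifts and turns the commanded pose from where the row before left it, along the tool's axes as they then stand; what a row does not reach is not made up. A row lasts 1/8 s, in which the tool goes at most 62.5 mm and 10.7 degrees, less where a joint would pass 70% of its speed; a pose out of reach is approached as far as the arm can. A call with a number of a shift or a turn outside -1 to 1 is refused whole. A call with a gripper value outside its range is refused whole. OPENING is the opening, from 0 (shut) to 1 (fully open), set as the call begins (- or left out, the last holds). The fingers move at their own pace and stop on an object; FORCE is the grip in N (left out, the last holds). Time passes only in rows, so rows that do not move let the fingers close. It gives the time, the measured TCP pose, the force, the opening and the grip force at its end, in the units of the state.
- bot.sense(): the state, without advancing time (a new reading comes with each control period).
- bot.read_camera(name): name is "scene" or "side" or "wrist"; returns a dict with "frame" (480x640x3 uint8, red, green, blue), "camera_matrix" (3x3 intrinsics, pixels), "distortion" ([k1, k2, p1, p2, k3] as OpenCV has them; the pictures are not rectified), "R" (3x3) and "t" (3): a world point X has camera coordinates R X + t; the wrist camera has in their place "tool_from_camera" (4x4, takes a point from camera to tool coordinates, whose origin is the TCP and whose axes are the flange's). Camera axes: x right, y down, z forward; pixel columns grow to the right and rows downward; lengths in m; the calibration is good to about 2 mm. A picture is of the moment at which its call begins: read the wrist's pose just before it. There is no depth.
- bot.close_job(): hands the job in; it is judged then, once.
The state is a dict: "clock": time; "joint_positions": joint angles; "qvel": joint speeds; "joint_torque": joint torques, N m; "eef_pos": TCP position; "eef_rot": TCP orientation; "contact_force": force on the tool from outside, world axes, zero at the start; "wrist_torque": the same for the moment, N m; "grip_width": finger opening in m; "grasp_force": force on a finger pad.
Only numpy, scipy, OpenCV 4.12 (cv2) and the standard library are available. Lean on these libraries where they do the work, as an engineer would, in place of code of your own. Each camera call takes 0.05 s, during which the arm holds its last target. There are 200 camera calls.

## Task

Emboss the wooden jar tags in the hand-cranked roller press: lay every tag flat in a slot of its own on the press's bed, crosswise, set the metal embossing plate over the bed's two studs so that it drops fully home, and wind the crank clockwise to draw the bed under the roller until the resistance suddenly drops away, then stop within half a turn, before the bed gets to its end stop. Then lay the plate flat on its cork rest again and put all the tags flat, side by side, on the floor of the grey tray. Leave the two jars and the can where they stand.

Things in the scene. Friction and masses are not known exactly. Their poses are not given: they have to be found in the camera images.
- press: grey roller press, fixed; origin on the table under the roller's middle. Base 100 (x) x 560 (y) x 12 mm. The bed travels along the press's -y, from the infeed side (+y, robot's left) to the outfeed side. Cheeks at x = +-49 mm (56 mm along y) with a cap, top at z = 119 mm. Gearbox 90 x 90 x 52 mm, centre x = -113 mm, on the robot's side, carries the crank
- roller_low (a point): underside of the spring-loaded black rubber roller (36 mm diameter, across x, between the cheeks), 70 mm above the table at rest; the plate on the passing bed lifts it some 4 mm
- bed_mid (a point): middle of the top face of the press's sliding aluminium bed, 55 mm above the table; axes as the press. Bed 50 (x) x 198 (y) mm. Ribs (3 mm high, 4 mm wide, y = +-23 mm) and end bars (11 mm high, |y| from 71 to 99 mm) leave three slots, centred at y = -46, 0, +46 mm (46, 42, 46 mm wide), each for one tag with its length along x (overhanging 4 mm at each end)
- stud_a (a point): tip of the stud on the bed's +y end bar, at (0, 85, 16.5) mm from bed_mid: a steel stud 12 mm in diameter with a tapered tip, 5.5 mm high above the end bar
- stud_b (a point): tip of the like stud on the bed's -y end bar, at (0, -85, 16.5) mm from bed_mid
- bed (a joint): travel of the bed, m; grows as the bed goes from the infeed (0) to the outfeed side. The bed's middle is under the roller at 0.185; the plate's tail leaves the roller (resistance gone) at about 0.290; the end stop is at 0.36, half a turn after coming free is 0.337. The crank drives it: 15 mm a radian, 94 mm a turn
- crank (a joint): crank angle, rad, growing clockwise seen from above (bed to the outfeed side); bed travel = 0.015 m x angle. The arm is 45 mm long and points along the press's +x at 0. It turns with about 1 N at the handle when unloaded, 4 to 9 N with the plate under the roller (up to 12 as its end is drawn in, a short dip as the roller comes to the sloped tail 20 mm before the end), then none
- crank_axis (a point): point on the crank's upright axis at the height to grip the handle (99 mm above the table)
- crank_grip (a point): middle of the crank's wooden handle at the height to grip it (99 mm above the table): an upright sleeve, 22 mm diameter, from 71 to 118 mm above the table, free to spin on its pin, so that the gripper need not turn as it goes round
- cover: metal embossing plate, loose, 62 (x) by 200 (y) by 8 mm, 0.28 kg, thinning to 5 mm at its y ends; origin at the middle of its underside. Two holes 15.5 mm in diameter at (0, +-85 mm), either way round. Home on the studs its underside is 11 mm above the bed's top face. Taken across its width at the middle; fingers have room on both sides of the bed
- rest: cork board on which the plate starts and ends, fixed, 46 (x) by 220 (y) by 12 mm; origin at the middle of its underside. The plate lies along it, overhanging 8 mm at each side for the fingers
- tray: loose grey plastic tray, 135 (x) by 160 (y) by 20 mm outside, walls and floor 5 mm; origin at the middle of its underside. The tags go side by side, their length along x
- tag0: plain beech jar tag, loose, 58 (x) by 36 (y) by 10 mm, origin at the middle of its underside; one to three alike are present, lying flat on the table at the left
- tag1: plain beech jar tag, loose, 58 (x) by 36 (y) by 10 mm, origin at the middle of its underside; one to three alike are present, lying flat on the table at the left
- tag2: plain beech jar tag, loose, 58 (x) by 36 (y) by 10 mm, origin at the middle of its underside; one to three alike are present, lying flat on the table at the left
- jar: closed jar, 72 mm diameter, 110 mm high, a bystander; origin under its middle
- relish: small dark jar, 66 mm diameter, 90 mm high, a bystander; origin under its middle
- can: steel can, 74 mm diameter, 108 mm high, a bystander; origin under its middle
Mind the look-alikes: they are no part of the job. What is shaped like the cover but red is not meant. What is shaped like the tag0 but black or yellow is not meant.

How it is judged:
By the outcome, as a careful person would: the job done as asked, in the order asked, and still so for the second after the job is handed in, with the robot touching nothing.
Of tag0, tag1, tag2 only 1 to 3 are there at a start; the rules pass over those that are not, and their reading is None.
At some moment in a run one of tray may be knocked a few centimetres aside while the robot is not near it.
Once in a run the grip may slacken for a moment while it holds something.
It also fails if it takes over 210 s, if anything falls off the work surface, if the arm or the gripper's body presses on something with over 40 N, if the wrist force passes 120 N, or if a joint passes its speed limit or range.

## Working session

There is one attempt and no reset: what is moved stays moved. The work goes in short steps, Python scripts to look and compute and a shell command to move; the robot and the scene stay as the last step left them, time stands still between calls to the robot, and variables do not carry over. Pictures are saved under pics/ and viewed, at most 14 in all, crops included, and the job is handed in when it is done.

```bash
mkdir -p pics; ls
python3 - <<'E'
from workcell import bot
import cv2,numpy as np
s=bot.sense();print({k:np.round(v,3).tolist() for k,v in s.items()})
for n in("scene","side"):
    c=bot.read_camera(n);cv2.imwrite(f"pics/{n}0.png",c["frame"][:,:,::-1])
    print(n,c["camera_matrix"],c["distortion"],-c["R"].T@c["t"],c["R"])
c=bot.read_camera("wrist");print(c["tool_from_camera"],c["camera_matrix"])
E
```

```text
pics
{'clock': 0.0, 'joint_positions': [-1.372, 0.259, 0.021, 1.334, 0.0, 1.418], 'qvel': [0.001, 0.001, -0.001, -0.001, 0.002, 0.001], 'joint_torque': [0.001, -55.564, 34.452, 0.014, -0.0, 0.0], 'eef_pos': [0.189, -0.516, 0.231], 'eef_rot': [-3.092, -0.55, 0.0], 'contact_force': [0.19, 0.048, 0.791], 'wrist_torque': [-0.005, -0.012, 0.014], 'grasp_force': 0.0, 'grip_width': 0.085}
scene [[462.57037611   0.         318.56441376]
 [  0.         462.57037611 237.89462552]
 [  0.           0.           1.        ]] [-0.05277879  0.          0.          0.          0.        ] [ 1.08598348 -0.67082678  0.88513556] [[ 0.76510489  0.64386209  0.00749114]
 [ 0.44044852 -0.51483014 -0.73549645]
 [-0.46970161  0.56603139 -0.67748716]]
side [[538.64874227   0.         317.7580253 ]
 [  0.         538.64874227 244.4900792 ]
 [  0.           0.           1.        ]] [-0.00811993  0.          0.          0.          0.        ] [-0.00689819  0.8466336   0.79616419] [[-0.85878982 -0.51184156 -0.02232186]
 [-0.28127208  0.50745066 -0.81448134]
 [ 0.42821264 -0.69318976 -0.5797602 ]]
[[-1.05334926e-03 -9.54009859e-01 -2.99773379e-01  7.76131622e-02]
 [ 9.99999094e-01 -7.53636912e-04 -1.11541345e-03 -2.35204751e-04]
 [ 8.38195147e-04 -2.99774282e-01  9.54009789e-01 -1.42523659e-01]
 [ 0.00000000e+00  0.00000000e+00  0.00000000e+00  1.00000000e+00]] [[423.602187     0.         319.59568824]
 [  0.         423.602187   239.46974339]
 [  0.           0.           1.        ]]
```

View pics/scene0.png

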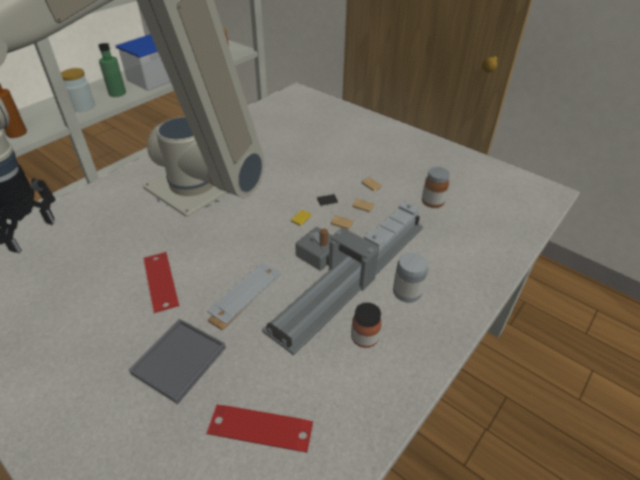

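View pics/side0.png

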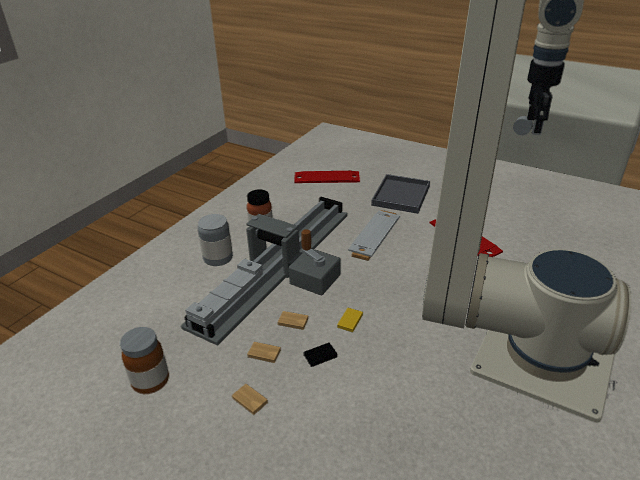

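Scene view: the beech tags are at (371,184), (363,205) and (342,222), with look-alikes yellow (301,218) and black (327,199). The silver plate lies on cork at (243,293), with red look-alikes at (161,281) and (260,428). The tray is at (178,358), and the press has its bed at the infeed end (385,235), with the crank handle at (323,236). The side view agrees, with tags at (293,320), (264,352) and (250,398).

```bash
cat > h.py <<'E'
import cv2,numpy as np
from scipy.spatial.transform import Rotation as Ro
from workcell import bot
def cam(n):
    s=bot.sense();c=bot.read_camera(n)
    if n=="wrist":
        T=np.eye(4);T[:3,:3]=Ro.from_rotvec(s["eef_rot"]).as_matrix();T[:3,3]=s["eef_pos"]
        T=T@np.array(c["tool_from_camera"]);c["R"]=T[:3,:3].T;c["t"]=-T[:3,:3].T@T[:3,3]
    return c
def ray(c,px):
    p=cv2.undistortPoints(np.array(px,float).reshape(-1,1,2),c["camera_matrix"],np.array(c["distortion"])).reshape(-1,2)
    d=np.c_[p,np.ones(len(p))]@c["R"]
    return -c["R"].T@c["t"],d
def onz(c,px,z):
    o,d=ray(c,px);return o+d*((z-o[2])/d[:,2])[:,None]
def proj(c,X):
    return cv2.projectPoints(np.array(X,float).reshape(-1,1,3),cv2.Rodrigues(c["R"])[0],c["t"],c["camera_matrix"],np.array(c["distortion"]))[0].reshape(-1,2)
def tri(c1,p1,c2,p2):
    o1,d1=ray(c1,p1);o2,d2=ray(c2,p2);out=[]
    for a,b in zip(d1,d2):
        k=np.linalg.lstsq(np.c_[a,-b],o2-o1,rcond=None)[0];A=o1+a*k[0];B=o2+b*k[1]
        out.append(np.r_[(A+B)/2,np.linalg.norm(A-B)])
    return np.array(out)
def mask(c,lo,hi):return cv2.inRange(cv2.cvtColor(c["frame"],cv2.COLOR_RGB2HSV),np.array(lo),np.array(hi))
def blobs(m,amin=40):
    cs,_=cv2.findContours(m,cv2.RETR_EXTERNAL,cv2.CHAIN_APPROX_NONE);return [k for k in cs if cv2.contourArea(k)>amin]
def rect(c,k,z):
    P=onz(c,k.reshape(-1,2),z)[:,:2];r=cv2.minAreaRect((P*1000).astype(np.float32))
    (w,h),a=r[1],r[2]
    if w<h:w,h,a=h,w,a+90
    return np.round(r[0],1),round(w,1),round(h,1),round((a+90)%180-90,1)
def pose():
    s=bot.sense();R=Ro.from_rotvec(s["eef_rot"]).as_matrix()
    print("t %.2f pos %s xdir %.2f deg F %s w %.4f g %.1f"%(s["clock"],np.round(np.array(s["eef_pos"])*1000,1),np.degrees(np.arctan2(R[1,0],R[0,0])),np.round(s["contact_force"],1),s["grip_width"],s["grasp_force"]))
def off(X,deg=None):
    "tool-axis shift (units of 40 mm) to world TCP X (m), yaw in 0.1 rad to bring tool x to deg"
    s=bot.sense();R=Ro.from_rotvec(s["eef_rot"]).as_matrix();d=R.T@(np.array(X)-s["eef_pos"])/.04
    y=None if deg is None else ((np.degrees(np.arctan2(R[1,0],R[0,0]))-deg+90)%180-90)*np.pi/1.8/10
    print("off",np.round(d,2),"yaw",y if y is None else round(y,2))
E
python3 - <<'E'
from h import *
C={n:cam(n) for n in("scene","side")}
for n,c in C.items():
    print(n)
    for k in blobs(mask(c,(8,70,120),(22,190,255)),30):
        x,y,w,h=cv2.boundingRect(k)
        r=rect(c,k,.01)
        if 300<r[0][0]<900 and abs(r[0][1])<500 : print((x+w//2,y+h//2),*r)
c=C
def crop(n,x,y,w,h,f,name):
    cv2.imwrite(name,cv2.resize(c[n]["frame"][y:y+h,x:x+w,::-1],None,fx=f,fy=f,interpolation=cv2.INTER_CUBIC))
a=C["scene"]["frame"][165:385,120:440];b=C["side"]["frame"][170:420,180:420]
crop("scene",200,165,240,190,3.3,"pics/c1.png");crop("side",175,160,250,190,3.15,"pics/c2.png")
E
```

```text
scene
(376, 328) [779.2 -86.2] 35.0 15.4 87.6
(218, 323) [ 486.9 -313.1] 46.1 15.4 -1.6
(342, 222) [484.7 158.3] 58.0 36.3 13.2
(363, 205) [485.6 262.8] 57.3 35.6 13.4
(372, 184) [442.9 367.9] 59.6 34.8 -11.8
side
(249, 398) [439.3 375.5] 56.4 36.0 -9.3
(264, 351) [483.7 268.9] 56.3 35.4 13.7
(293, 319) [482.9 163.8] 55.8 35.6 15.1
```

View pics/c1.png

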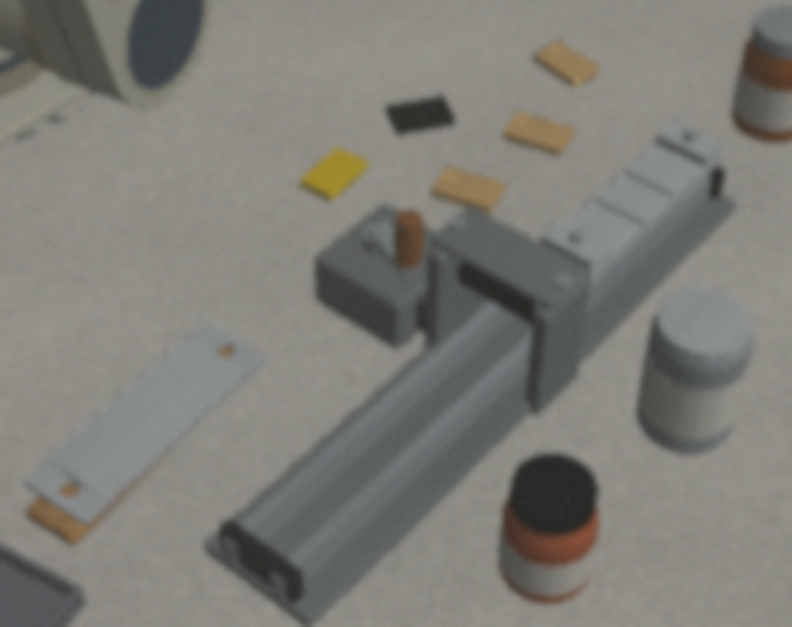

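View pics/c2.png

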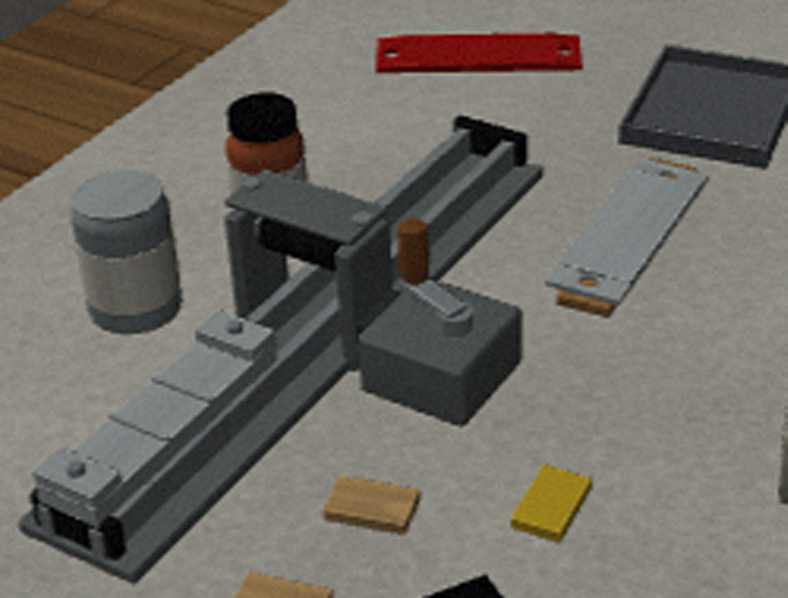

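The crops show the studs, plate holes, handle and the three beech tags clearly. Next I triangulate those points.

Run:
```python
from h import *
c1,c2=cam("scene"),cam("side")
N=["stud_a","stud_b","hole+","hole-","handletop"]
p1=np.array([(688,137),(575,238),(226,350),(69,489),(410,214)])/3.3+[200,165]
p2=np.array([(76,467),(234,326),(590,281),(667,174),(413,226)])/3.15+[175,160]
T=tri(c1,p1,c2,p2)
for n,t in zip(N,T):print(n,np.round(t*1000,1))
for a,b in((0,1),(2,3)):
    d=T[a]-T[b];print(np.linalg.norm(d[:2]),np.degrees(np.arctan2(d[1],d[0])),(T[a]+T[b])[:2]/2)
# tray: dark grey blob
for n,c in(("scene",c1),("side",c2)):
    for k in blobs(mask(c,(0,0,20),(180,70,95)),1500):
        x,y,w,h=cv2.boundingRect(k);print(n,(x,y,w,h),*rect(c,k,.02))
```

```text
stud_a [627.7 280.4  66.    1.5]
stud_b [628.  111.   66.4   1.6]
hole+ [ 464.7 -123.9   14.2    1.3]
hole- [ 476.8 -294.6   15.     0.6]
handletop [544.1   3.7 115.9   0.6]
0.16940633029226992 90.08071134670527 [0.6278504  0.19570079]
0.17110899289502568 94.0471571494323 [ 0.47073131 -0.20923585]
scene (130, 320, 95, 83) [ 502.8 -439. ] 162.1 139.4 -79.8
scene (541, 241, 99, 59) [1110.2  429.8] 254.7 68.9 0.0
scene (296, 230, 92, 94) [579.3 -38.5] 290.9 236.2 -79.4
scene (0, 151, 55, 102) [-353.4 -381.7] 577.3 155.6 -22.3
scene (137, 0, 99, 195) [-881.6  506. ] 2277.0 233.8 -29.9
side (181, 201, 167, 145) [605.1  18.1] 584.5 289.3 -74.3
side (371, 174, 59, 40) [ 489.8 -417.6] 191.0 139.2 -80.0
side (0, 128, 290, 149) [1092.3  -76.9] 936.0 282.8 90.0
side (422, 120, 207, 262) [ 144.4 -489.2] 1181.8 415.0 -78.5
side (478, 0, 162, 247) [  286.3 -1755.7] 2943.8 473.1 -78.5
```

Run:
```python
from h import *
pose();off([.484,.14,.23],103.5)
```

```text
t 0.35 pos [ 189.5 -516.2  231.1] xdir 20.16 deg F [-0.5  0.5  0.1] w 0.0857 g 0.0
off [ 12.56 -12.86   0.03] yaw -14.55
```

```bash
R='{"offset":[[0.97,-0.99,0],[0.97,-0.99,0],[0.97,-0.99,0],[0.97,-0.99,0],[0.97,-0.99,0]],"yaw":[0,0,0,0,0]}'; 
python3 -m pendant '{"offset":[[0.97,-0.99,0],[0.97,-0.99,0],[0.97,-0.99,0],[0.97,-0.99,0],[0.97,-0.99,0]],"yaw":[0,0,0,0,0]}'
python3 -m pendant '{"offset":[[0.97,-0.99,0],[0.97,-0.99,0],[0.97,-0.99,0],[0.97,-0.99,0],[0.97,-0.99,0]],"yaw":[0,0,0,0,0]}'
python3 -m pendant '{"offset":[[0.97,-0.99,0],[0.97,-0.99,0],[0.97,-0.99,0],[0,0,0],[0,0,0]],"yaw":[0,0,0,-1,-1]}'
python3 -m pendant '{"offset":[[0,0,0],[0,0,0],[0,0,0],[0,0,0],[0,0,0]],"yaw":[-1,-1,-1,-1,-1]}'
python3 -m pendant '{"offset":[[0,0,0],[0,0,0],[0,0,0],[0,0,0],[0,0,0]],"yaw":[-1,-1,-1,-1,-1]}'
python3 -m pendant '{"offset":[[0,0,0],[0,0,0],[0,0,0],[0,0,0],[0,0,0]],"yaw":[-1,-1,-0.55,0,0]}'
python3 - <<'E'
from h import *
pose();off([.484,.14,.23],103.5)
c=cam("wrist");cv2.imwrite("pics/w1.png",c["frame"][:,:,::-1])
for k in blobs(mask(c,(8,60,90),(22,200,255)),500):print(cv2.boundingRect(k),*rect(c,k,.01))
E
```

```text
clock: 0.98
eef_pos: [0.3038, -0.262, 0.2314]
eef_rot: [3.093, 0.549, 0.001]
contact_force: [0.5, -0.1, 0.8]
grip_width: 0.0854
grasp_force: 0.0
clock: 1.6
eef_pos: [0.4178, -0.009, 0.2315]
eef_rot: [3.093, 0.55, 0.001]
contact_force: [-0.3, -0.2, -0.4]
grip_width: 0.0853
grasp_force: 0.0
clock: 2.22
eef_pos: [0.4856, 0.1418, 0.2309]
eef_rot: [-3.02, -0.864, 0.001]
contact_force: [0.5, -0.7, -0.1]
grip_width: 0.0856
grasp_force: 0.0
clock: 2.85
eef_pos: [0.4856, 0.1408, 0.2313]
eef_rot: [-2.714, -1.581, 0.0]
contact_force: [-0.4, -0.4, -0.3]
grip_width: 0.0851
grasp_force: 0.0
clock: 3.48
eef_pos: [0.4856, 0.1408, 0.2313]
eef_rot: [2.239, 2.204, 0.0]
contact_force: [-0.0, -0.4, -0.3]
grip_width: 0.0855
grasp_force: 0.0
clock: 4.1
eef_pos: [0.4856, 0.1408, 0.2313]
eef_rot: [1.946, 2.466, 0.0]
contact_force: [0.1, -0.1, -0.7]
grip_width: 0.0851
grasp_force: 0.0
t 4.10 pos [485.6 140.8 231.3] xdir 103.45 deg F [ 0.1 -0.1 -0.7] w 0.0851 g 0.0
off [-0.01 -0.04  0.03] yaw -0.01
(287, 151, 69, 44) [482.7 163.8] 57.6 36.3 15.0
(316, 19, 75, 50) [483.1 268.1] 57.8 35.6 13.5
```

View pics/w1.png

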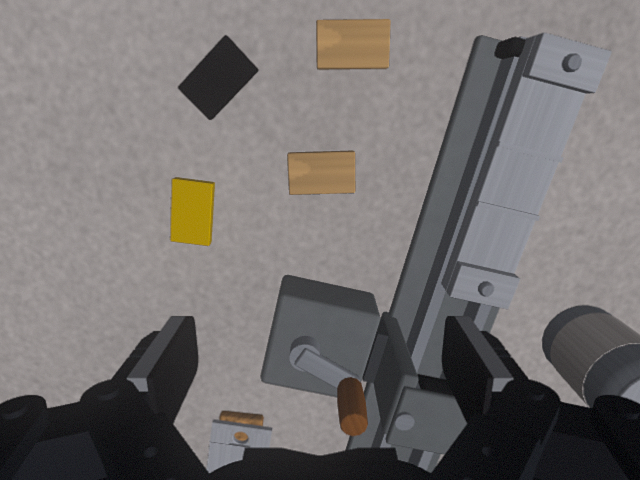

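The wrist view shows two beech tags at (321,172) and (353,44). Black is at (218,77), yellow at (192,211), the studs at (572,62) and (486,289), the crank pivot at (303,353) and the handle top at about (352,424).

Run:
```python
from h import *
c=cam("wrist")
P=onz(c,[(572,62),(486,289)],.0715);print(P,(P[0]+P[1])/2,np.degrees(np.arctan2(*(P[0]-P[1])[[1,0]])))
print("hand",onz(c,[(352,424)],.118),"axis",onz(c,[(303,352)],.068))
off([.483,.164,.1],103)
```

```text
[[0.62532398 0.28299881 0.0715    ]
 [0.62602219 0.11434434 0.0715    ]] [0.62567309 0.19867157 0.0715    ] 90.23719896347664
hand [[0.5433411  0.00497674 0.118     ]] axis [[0.50010535 0.0245982  0.068     ]]
off [0.58 0.07 3.28] yaw 0.08
```

```bash
python3 -m pendant '{"offset":[[0.58,0.07,0.8],[0,0,1],[0,0,1],[0,0,1],[0,0,1]],"yaw":[0,0,0,0,0]}' 0.9 | tail -4
python3 -m pendant '{"offset":[[0,0,0.7],[0,0,0.33],[0,0,0],[0,0,0],[0,0,0]],"yaw":[0,0,0,0,0]}' 0.9
python3 -m pendant '{"offset":[[0,0,0],[0,0,0],[0,0,0],[0,0,0],[0,0,0]],"yaw":[0,0,0,0,0]}' 0.5 45
python3 - <<'E'
from h import *
pose()
E
```

```text
eef_rot: [1.945, 2.467, 0.001]
contact_force: [1.4, -0.0, 0.8]
grip_width: 0.0771
grasp_force: 0.0
clock: 5.45
eef_pos: [0.4836, 0.1641, -0.0009]
eef_rot: [1.944, 2.466, 0.002]
contact_force: [-0.1, -0.3, -1.4]
grip_width: 0.0767
grasp_force: 0.0
clock: 6.08
eef_pos: [0.4833, 0.164, -0.001]
eef_rot: [1.944, 2.467, 0.002]
contact_force: [-2.3, -0.8, 8.2]
grip_width: 0.0569
grasp_force: 46.7
t 6.08 pos [483.3 164.   -1. ] xdir 103.52 deg F [-2.3 -0.8  8.2] w 0.0569 g 46.7
```

```bash
python3 -m pendant '{"offset":[[0,0,-1],[0,0,-1],[0,0,-1],[0,0,0],[0,0,0]],"yaw":[0,0,1,1,0.32]}' | tail -2
python3 - <<'E'
from h import *
pose();off([.6257,.1527,.12],90.2)
E
```

```text
grip_width: 0.0562
grasp_force: 48.9
t 6.70 pos [483.  164.  118.6] xdir 90.18 deg F [-0.8 -0.4  0.1] w 0.0562 g 48.9
off [-0.29  3.57 -0.03] yaw -0.0
```

Move over, then look from close by before lowering.

```bash
python3 -m pendant '{"offset":[[-0.29,0.9,0],[0,0.9,0],[0,0.9,0],[0,0.87,0],[0,0,0]],"yaw":[0,0,0,0,0]}' | tail -2
python3 - <<'E'
from h import *
pose();c=cam("wrist");cv2.imwrite("pics/w2.png",c["frame"][:,:,::-1])
E
```

```text
grip_width: 0.0563
grasp_force: 48.9
t 7.33 pos [627.1 152.6 116.4] xdir 90.25 deg F [-0.8  0.3 -0.9] w 0.0563 g 48.9
```

View pics/w2.png

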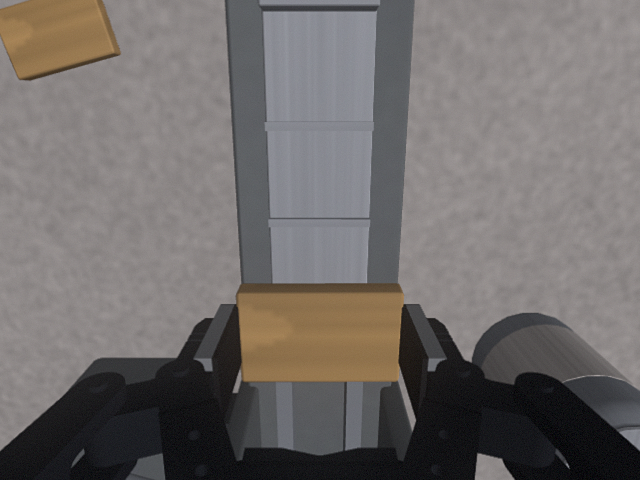

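The tag sits centred in the fingers, at cols 240-400, with its top face at rows 292-381. The ribs are at rows 123-131 and 219-227, the bed edges near cols 268/371, and the far bar edge at row 8.

Run:
```python
from h import *
c=cam("wrist");z=.1164+.011
t=onz(c,[(320,292),(320,381),(241,336),(401,336)],z);print("tag",np.round(t*1000,1),(t[0]+t[1])/2,(t[2]+t[3])/2)
r=onz(c,[(319,127),(319,223),],.058);print("ribs",r)
e=onz(c,[(266,131),(374,131),(269,219),(370,219)],.058);print(e, e[:,0].mean())
```

```text
tag [[626.4 170.1 127.4]
 [626.5 134.6 127.4]
 [598.6 153.1 127.4]
 [654.9 153.3 127.4]] [0.62642168 0.15235347 0.1274    ] [0.62675949 0.15318419 0.1274    ]
ribs [[0.62563822 0.22111222 0.058     ]
 [0.62577891 0.17541075 0.058     ]]
[[0.6012074  0.21924804 0.058     ]
 [0.65099065 0.21942722 0.058     ]
 [0.6012561  0.17734562 0.058     ]
 [0.65076814 0.17754239 0.058     ]] 0.6260555735221596
```

```bash
python3 -m pendant '{"offset":[[0,-0.02,0.6],[0,0,0.6],[0,0,0.3],[0,0,0.04],[0,0,0]],"yaw":[0,0,0,0,0]}'
python3 -m pendant '{"offset":[[0,0,0],[0,0,0],[0,0,0],[0,0,-0.1],[0,0,-1]],"yaw":[0,0,0,0,0]}' 0.8
python3 -m pendant '{"offset":[[0,0,-1],[0,0,0]],"yaw":[0,0]}'
python3 - <<'E'
from h import *
pose();off([.4831,.268,.12],103.5)
E
```

```text
clock: 8.05
eef_pos: [0.6251, 0.153, 0.0573]
eef_rot: [2.216, 2.226, 0.001]
contact_force: [-0.7, -0.7, -0.6]
grip_width: 0.0562
grasp_force: 48.9
clock: 8.68
eef_pos: [0.6235, 0.1527, 0.0986]
eef_rot: [-2.215, -2.224, 0.006]
contact_force: [0.9, 0.2, 0.3]
grip_width: 0.0683
grasp_force: 0.0
clock: 8.93
eef_pos: [0.6266, 0.1532, 0.1442]
eef_rot: [2.214, 2.223, 0.007]
contact_force: [-0.3, 0.4, 0.3]
grip_width: 0.0682
grasp_force: 0.0
t 8.93 pos [626.6 153.2 144.2] xdir 90.23 deg F [-0.3  0.4  0.3] w 0.0682 g 0.0
off [ 2.89 -3.58  0.59] yaw -2.32
```

```bash
python3 -m pendant '{"offset":[[0.58,-0.72,0],[0.58,-0.72,0],[0.58,-0.72,0],[0.58,-0.72,0],[0.58,-0.72,0]],"yaw":[0,0,0,0,0]}' 0.9 | tail -2
python3 -m pendant '{"offset":[[0,0,0],[0,0,0],[0,0,0],[0,0,0],[0,0,0]],"yaw":[-0.8,-0.8,-0.72,0,0]}' | tail -2
python3 - <<'E'
from h import *
pose();c=cam("wrist")
for k in blobs(mask(c,(8,60,90),(22,200,255)),500):print(cv2.boundingRect(k),*rect(c,k,.01))
off([.4831,.268,-.001],103.5)
E
```

```text
grip_width: 0.0769
grasp_force: 0.0
grip_width: 0.0764
grasp_force: 0.0
t 10.18 pos [480.4 268.3 140.1] xdir 103.43 deg F [ 0.9 -0.2  0.2] w 0.0764 g 0.0
(279, 199, 87, 55) [482.6 269.3] 57.5 36.8 14.4
(238, 0, 111, 92) [439.3 374.7] 57.6 35.8 -10.0
off [-0.02  0.07  3.53] yaw -0.01
```

```bash
python3 -m pendant '{"offset":[[0.01,0.06,0.9],[0,0,0.9],[0,0,0.9],[0,0,0.6],[0,0,0.23]],"yaw":[0,0,0,0,0]}' | tail -2
python3 -m pendant '{"offset":[[0,0,0],[0,0,0],[0,0,0],[0,0,0],[0,0,0]],"yaw":[0,0,0,0,0]}' 0.5 45
python3 -m pendant '{"offset":[[0,0,-1],[0,0,-1],[0,0,-1],[0,0,0],[0,0,0]],"yaw":[0,0,1,1,0.32]}' | tail -2
python3 - <<'E'
from h import *
pose();off([.6260,.1985,.12],90.2)
E
```

```text
grip_width: 0.0769
grasp_force: 0.0
clock: 11.48
eef_pos: [0.4832, 0.2695, -0.0]
eef_rot: [1.944, 2.467, 0.002]
contact_force: [-0.0, 0.6, 6.1]
grip_width: 0.0563
grasp_force: 48.4
grip_width: 0.0562
grasp_force: 48.1
t 12.10 pos [482.7 269.3 119.6] xdir 90.18 deg F [-0.7  0.1 -0.3] w 0.0562 g 48.1
off [-1.78  3.58 -0.01] yaw -0.0
```

```bash
python3 -m pendant '{"offset":[[-0.45,0.9,0],[-0.45,0.9,0],[-0.44,0.9,0],[-0.44,0.88,0],[0,0,0]],"yaw":[0,0,0,0,0]}' | tail -2
python3 -m pendant '{"offset":[[0,0,0],[0,0,0],[0,0,0.4]],"yaw":[0,0,0]}' | tail -2
python3 - <<'E'
from h import *
pose();off([.6260,.1985,.055],90.2)
E
```

```text
grip_width: 0.0565
grasp_force: 48.1
grip_width: 0.0565
grasp_force: 48.2
t 13.10 pos [626.4 199.4 104.1] xdir 90.29 deg F [-0.  -0.2 -0.5] w 0.0565 g 48.2
off [-0.02 -0.01  1.23] yaw 0.02
```

```bash
python3 -m pendant '{"offset":[[-0.02,-0.01,0.6],[0,0,0.4],[0,0,0.2],[0,0,0.03],[0,0,0]],"yaw":[0.02,0,0,0,0]}'
python3 -m pendant '{"offset":[[0,0,0],[0,0,0],[0,0,0],[0,0,-0.1],[0,0,-1]],"yaw":[0,0,0,0,0]}' 0.8 |tail -2
python3 -m pendant '{"offset":[[0,0,-1],[0,0,0]],"yaw":[0,0]}' |tail -2
python3 - <<'E'
from h import *
pose();off([.4395,.3745,.14],79.5)
c=cam("wrist");cv2.imwrite("pics/w3.png",c["frame"][:,:,::-1])
E
```

```text
clock: 13.72
eef_pos: [0.6256, 0.1981, 0.055]
eef_rot: [2.219, 2.224, 0.001]
contact_force: [-3.2, 1.2, 6.7]
grip_width: 0.0561
grasp_force: 48.8
grip_width: 0.0684
grasp_force: 0.0
grip_width: 0.0682
grasp_force: 0.0
t 14.60 pos [627.5 198.2 141.9] xdir 90.12 deg F [ 0.6 -1.  -0.2] w 0.0682 g 0.0
off [ 4.42 -4.69  0.02] yaw 1.85
```

View pics/w3.png

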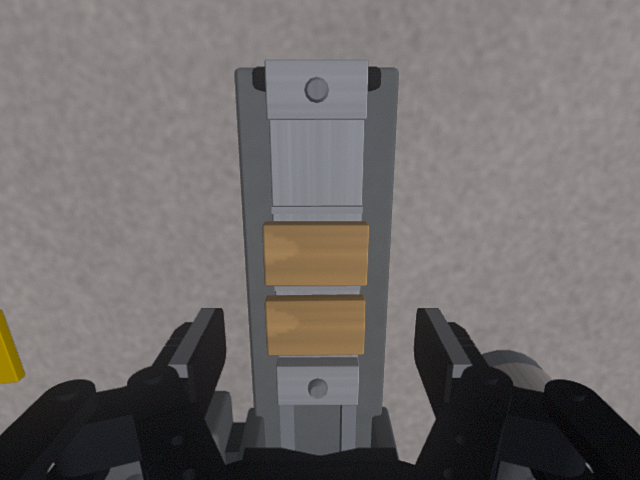

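Both tags lie flat in the middle and -y slots, at (316,253) and (316,325). The third slot at (318,165) is free, and the studs are at (316,90) and (318,388). Next is tag C.

```bash
python3 -m pendant '{"offset":[[0.88,-0.94,0],[0.88,-0.94,0],[0.88,-0.94,0],[0.88,-0.94,0],[0.88,-0.93,0]],"yaw":[0,0,0,0,0]}' 0.9 | tail -2
python3 -m pendant '{"offset":[[0,0,0],[0,0,0],[0,0,0],[0,0,0]],"yaw":[0.9,0.9,0.05,0]}' | tail -2
python3 - <<'E'
from h import *
pose();c=cam("wrist")
for k in blobs(mask(c,(8,60,90),(22,200,255)),500):print(cv2.boundingRect(k),*rect(c,k,.01))
off([.4395,.3745,-.001],79.5)
E
```

```text
grip_width: 0.0771
grasp_force: 0.0
grip_width: 0.0772
grasp_force: 0.0
t 15.78 pos [437.7 373.2 137.4] xdir 79.60 deg F [ 0.3 -0.  -1.1] w 0.0772 g 0.0
(277, 197, 88, 55) [439.2 375.8] 57.6 36.3 -9.3
off [0.04 0.04 3.46] yaw 0.01
```

```bash
python3 -m pendant '{"offset":[[0.07,0.03,0.9],[0,0,0.9],[0,0,0.9],[0,0,0.5],[0,0,0.25]],"yaw":[0,0,0,0,0]}' | tail -2
python3 -m pendant '{"offset":[[0,0,0],[0,0,0],[0,0,0],[0,0,0],[0,0,0]],"yaw":[0,0,0,0,0]}' 0.5 45
python3 -m pendant '{"offset":[[0,0,-1],[0,0,-1],[0,0,-1],[0,0,0],[0,0,0]],"yaw":[0,0,-1,-0.85,0]}' | tail -2
python3 - <<'E'
from h import *
pose();off([.6260,.2443,.12],90.2)
E
```

```text
grip_width: 0.0768
grasp_force: 0.0
clock: 17.08
eef_pos: [0.4398, 0.3762, 0.0006]
eef_rot: [2.415, 2.009, 0.001]
contact_force: [-0.0, 0.6, 4.2]
grip_width: 0.0564
grasp_force: 48.2
grip_width: 0.0567
grasp_force: 48.1
t 17.70 pos [439.5 376.  120.3] xdir 90.08 deg F [ 0.4 -0.1 -0.3] w 0.0567 g 48.1
off [-3.3   4.66  0.01] yaw -0.02
```

```bash
python3 -m pendant '{"offset":[[-0.66,0.94,0],[-0.66,0.93,0],[-0.66,0.93,0],[-0.66,0.93,0],[-0.66,0.93,0]],"yaw":[0,0,0,0,0]}' | tail -2
python3 -m pendant '{"offset":[[0,0,0],[0,0,0],[0,0,0.4]],"yaw":[0,0,0]}' | tail -2
python3 - <<'E'
from h import *
pose();off([.6260,.2443,.0555],90.2)
E
```

```text
grip_width: 0.0562
grasp_force: 48.1
grip_width: 0.0561
grasp_force: 48.1
t 18.70 pos [626.  245.4 104.5] xdir 90.15 deg F [ 0.3 -0.5 -0.7] w 0.0561 g 48.1
off [-0.03 -0.    1.22] yaw -0.01
```

```bash
python3 -m pendant '{"offset":[[-0.03,0,0.6],[0,0,0.4],[0,0,0.2],[0,0,0.03],[0,0,0]],"yaw":[0,0,0,0,0]}'
python3 -m pendant '{"offset":[[0,0,0],[0,0,0],[0,0,0],[0,0,-0.1],[0,0,-1]],"yaw":[0,0,0,0,0]}' 0.8 |tail -2
python3 -m pendant '{"offset":[[0,0,-1],[0,0,-1],[0,0,-0.5],[0,0,0]],"yaw":[0,0,0,0]}' |tail -2
python3 - <<'E'
from h import *
pose();off([.4707,-.250,.18],94)
c=cam("wrist");cv2.imwrite("pics/w4.png",c["frame"][:,:,::-1])
for k in blobs(mask(c,(8,60,90),(22,200,255)),500):print(cv2.boundingRect(k),*rect(c,k,.065))
E
```

```text
clock: 19.32
eef_pos: [0.626, 0.2437, 0.0556]
eef_rot: [2.219, 2.224, 0.001]
contact_force: [-2.9, 0.7, 4.2]
grip_width: 0.0562
grasp_force: 48.6
grip_width: 0.0684
grasp_force: 0.0
grip_width: 0.0682
grasp_force: 0.0
t 20.45 pos [626.9 243.4 200.7] xdir 90.11 deg F [-0.3 -0.3 -1.3] w 0.0682 g 0.0
off [-12.33  -3.93   0.5 ] yaw -0.68
(278, 317, 78, 47) [625.8 153.9] 57.5 38.8 1.5
(277, 261, 82, 50) [626.4 198.7] 57.5 37.9 -0.1
(276, 200, 85, 52) [626.9 243.1] 57.4 36.1 -0.0
```

All three tags are flat, at y = 0.154, 0.199 and 0.243, with the right sizes. Now the plate.

```bash
python3 -m pendant '{"offset":[[-0.95,-0.3,0],[-0.95,-0.3,0],[-0.95,-0.3,0],[-0.95,-0.3,0],[-0.95,-0.3,0]],"yaw":[0,0,0,0,0]}' 0.9 | tail -2
python3 -m pendant '{"offset":[[-0.95,-0.3,0],[-0.95,-0.3,0],[-0.95,-0.3,0],[-0.95,-0.3,0],[-0.95,-0.3,0]],"yaw":[0,0,0,0,0]}' | tail -2
python3 -m pendant '{"offset":[[-0.95,-0.3,0],[-0.95,-0.3,0],[-0.93,-0.33,0],[0,0,0],[0,0,0]],"yaw":[0,0,0,-0.68,0]}' 1 | tail -2
python3 - <<'E'
from h import *
pose();c=cam("wrist");cv2.imwrite("pics/w5.png",c["frame"][:,:,::-1])
E
```

```text
grip_width: 0.0766
grasp_force: 0.0
grip_width: 0.0771
grasp_force: 0.0
grip_width: 0.0853
grasp_force: 0.0
t 22.38 pos [ 469.4 -250.4  197.5] xdir 93.93 deg F [-0.1  0.8 -0.1] w 0.0853 g 0.0
```

View pics/w5.png

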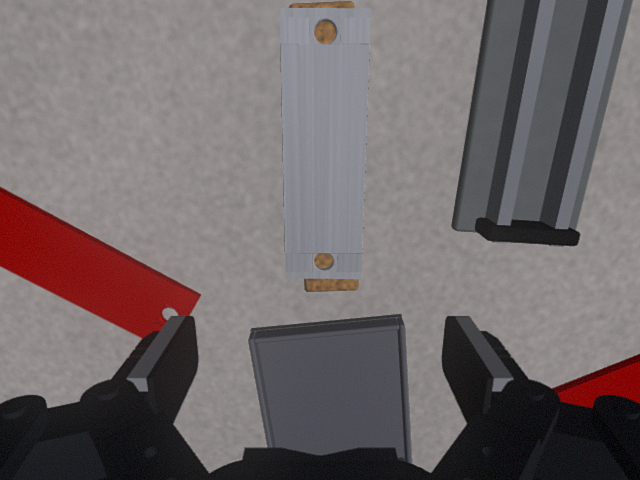

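Plate holes are at (326,31) and (324,261), the cork peeks out at (322,5) and (331,285), the tray is at about (330,390), and red plates flank the scene.

Run:
```python
from h import *
c=cam("wrist");P=onz(c,[(326,31),(324,261)],.018)
a=np.degrees(np.arctan2(*(P[0]-P[1])[[1,0]]));m=(P[0]+P[1])/2;print(P,np.linalg.norm(P[0]-P[1]),a,m)
e=onz(c,[(282,150),(367,150)],.02);print(e)
off([m[0],m[1],.1],a)
```

```text
[[ 0.46596219 -0.12227329  0.018     ]
 [ 0.47651024 -0.29160832  0.018     ]] 0.16966323339630648 93.56440832694955 [ 0.47123622 -0.2069408   0.018     ]
[[ 0.43908006 -0.20529121  0.02      ]
 [ 0.50217046 -0.20102868  0.02      ]]
off [1.07 0.11 2.45] yaw 0.07
```

```bash
python3 -m pendant '{"offset":[[0.5,0.05,0.9],[0.57,0.06,0.9],[0,0,0.9],[0,0,0.9],[0,0,0.6]],"yaw":[0.07,0,0,0,0]}' | tail -2
python3 -m pendant '{"offset":[[0,0,0.5],[0,0,0],[0,0,0]],"yaw":[0,0,0]}'
python3 - <<'E'
from h import *
pose();off([.4712,-.2069,.009],93.56)
E
```

```text
grip_width: 0.0855
grasp_force: 0.0
clock: 23.48
eef_pos: [0.4719, -0.2071, 0.0115]
eef_rot: [2.15, 2.29, 0.0]
contact_force: [0.2, 0.4, -0.6]
grip_width: 0.0854
grasp_force: 0.0
t 23.48 pos [ 471.9 -207.1   11.5] xdir 93.62 deg F [ 0.2  0.4 -0.6] w 0.0854 g 0.0
off [ 0.01 -0.02  0.06] yaw 0.01
```

```bash
python3 -m pendant '{"offset":[[0,-0.02,0.08],[0,0,0],[0,0,0],[0,0,0],[0,0,0]],"yaw":[0,0,0,0,0]}' 0.6 90
python3 -m pendant '{"offset":[[0,0,0],[0,0,-0.3],[0,0,-1],[0,0,-1],[0,0,0]],"yaw":[0,0,0,0,0]}'
python3 - <<'E'
from h import *
pose();c=cam("wrist");cv2.imwrite("pics/w6.png",c["frame"][:,:,::-1])
E
```

```text
clock: 24.1
eef_pos: [0.4709, -0.2074, 0.0088]
eef_rot: [2.15, 2.289, 0.0]
contact_force: [-3.5, 1.5, 10.1]
grip_width: 0.0589
grasp_force: 95.5
clock: 24.72
eef_pos: [0.4722, -0.2083, 0.103]
eef_rot: [2.146, 2.286, 0.002]
contact_force: [1.2, -0.3, -3.0]
grip_width: 0.0592
grasp_force: 97.9
t 24.73 pos [ 472.2 -208.3  103. ] xdir 93.61 deg F [ 1.2 -0.3 -3. ] w 0.0592 g 97.9
```

View pics/w6.png

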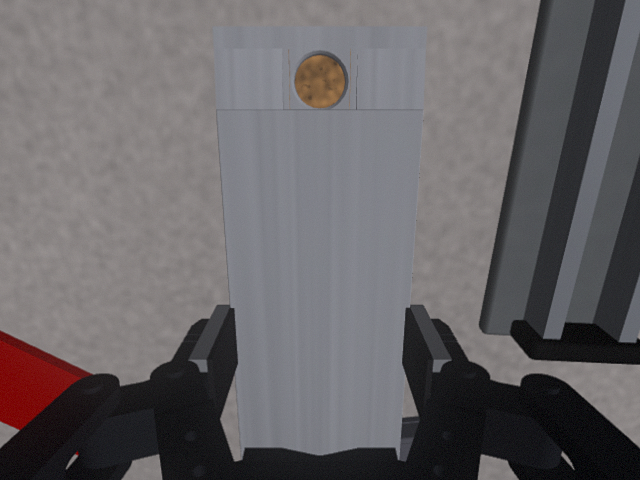

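The plate is held level with its +y hole at (321,80), centred between the fingers.

```bash
python3 - <<'E'
from h import *
c=cam("wrist");s=bot.sense();R=Ro.from_rotvec(s["eef_rot"]).as_matrix()
h=onz(c,[(321,80)],s["eef_pos"][2]+.0095)[0];print(h,"in tool mm",R.T@(h-s["eef_pos"])*1000)
off([.626,.1983,.17],90.1)
E
python3 -m pendant '{"offset":[[0,0,-1],[0,0,-0.7],[0,0,0]],"yaw":[0.3,0.3,0]}' | tail -2
python3 - <<'E'
from h import *
pose();off([.626,.1983,.17],90.1)
E
```

```text
[ 0.46711731 -0.12289509  0.10930948] in tool mm [84.43275163  1.76564462 -9.52736922]
off [ 9.87  4.51 -1.76] yaw 0.61
grip_width: 0.0589
grasp_force: 98.3
t 25.20 pos [ 471.2 -207.6  168. ] xdir 90.17 deg F [ 1.1 -0.1 -2.6] w 0.0589 g 98.3
off [10.14  3.9  -0.05] yaw 0.01
```

```bash
python3 -m pendant '{"offset":[[0.92,0.36,0],[0.92,0.36,0],[0.92,0.35,0],[0.92,0.35,0],[0.92,0.35,0]],"yaw":[0,0,0,0,0]}' | tail -2
python3 -m pendant '{"offset":[[0.92,0.36,0],[0.92,0.36,0],[0.92,0.35,0],[0.92,0.35,0],[0.92,0.35,0]],"yaw":[0,0,0,0,0]}' | tail -2
python3 -m pendant '{"offset":[[0.92,0.36,0],[0,0,0],[0,0,0.5],[0,0,0.5],[0,0,0.4]],"yaw":[0,0,0,0,0]}'  | tail -2
python3 -m pendant '{"offset":[[0,0,0.3],[0,0,0.12],[0,0,0],[0,0,0]],"yaw":[0,0,0,0]}'
python3 - <<'E'
from h import *
pose();off([.626,.1983,.095],90.1);c=cam("wrist");cv2.imwrite("pics/w7.png",c["frame"][:,:,::-1])
E
```

```text
grip_width: 0.0589
grasp_force: 98.2
grip_width: 0.0589
grasp_force: 98.2
grip_width: 0.0588
grasp_force: 98.2
clock: 27.58
eef_pos: [0.6259, 0.198, 0.0956]
eef_rot: [2.218, 2.224, 0.001]
contact_force: [0.1, -0.4, -2.4]
grip_width: 0.059
grasp_force: 98.2
t 27.57 pos [625.9 198.   95.6] xdir 90.18 deg F [ 0.1 -0.4 -2.4] w 0.0590 g 98.2
off [0.01 0.   0.01] yaw 0.01
```

View pics/w7.png

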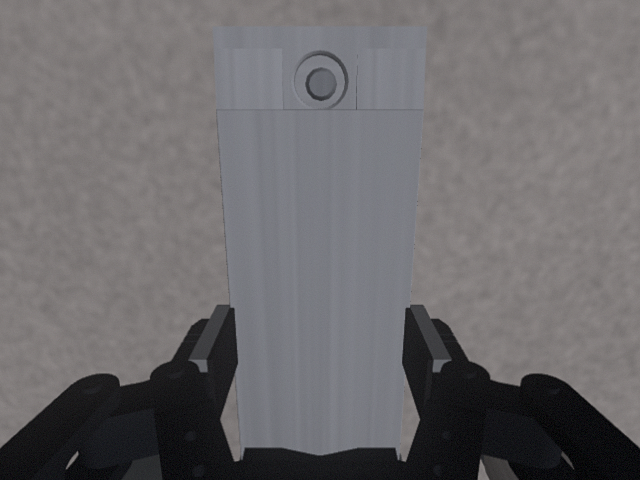

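The stud is visible through the hole, at (321,84) against the hole centre (320.5,80).

Run:
```python
from h import *
c=cam("wrist");s=bot.sense();z=s["eef_pos"][2]
hz=cv2.cvtColor(c["frame"],cv2.COLOR_RGB2GRAY)[45:115,285:357]
print("hole",onz(c,[(320.5,79.5)],z+.0095)*1000,"stud",onz(c,[(321,84)],.0715)*1000)
C=cam("side");cv2.imwrite("pics/s2.png",cv2.resize(C["frame"][220:350,180:330,::-1],None,fx=4,fy=4,interpolation=cv2.INTER_CUBIC))
```

```text
hole [[626.61485289 283.01249445 105.01978748]] stud [[626.92869798 283.37978014  71.5       ]]
```

View pics/s2.png

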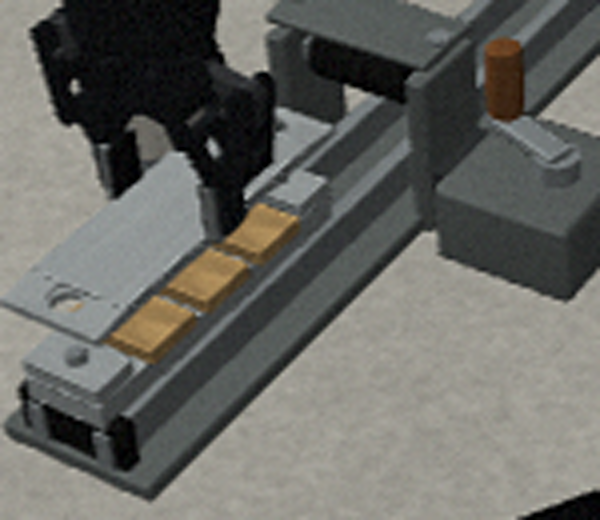

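Hole and stud agree to within 0.5 mm, and the side view shows the plate level over the bed. I lower it.

```bash
python3 -m pendant '{"offset":[[0.01,0.01,0.4],[0,0,0.25],[0,0,0],[0,0,0.08],[0,0,0]],"yaw":[0,0,0,0,0]}' 
python3 -m pendant '{"offset":[[0,0,0.05],[0,0,0.03],[0,0,0.02],[0,0,0],[0,0,0]],"yaw":[0,0,0,0,0]}'
python3 - <<'E'
from h import *
pose()
E
```

```text
clock: 28.35
eef_pos: [0.626, 0.1983, 0.0657]
eef_rot: [-2.218, -2.225, -0.0]
contact_force: [0.5, 0.5, -2.0]
grip_width: 0.0589
grasp_force: 98.2
clock: 28.98
eef_pos: [0.6261, 0.1983, 0.0629]
eef_rot: [2.218, 2.224, 0.002]
contact_force: [-3.5, -0.9, 6.9]
grip_width: 0.059
grasp_force: 99.3
t 28.98 pos [626.1 198.3  62.9] xdir 90.17 deg F [-3.5 -0.9  6.9] w 0.0590 g 99.3
```

```bash
python3 -m pendant '{"offset":[[0,0,0],[0,0,0],[0,0,0],[0,0,-0.1],[0,0,-1]],"yaw":[0,0,0,0,0]}' 0.9 |tail -2
python3 -m pendant '{"offset":[[0,0,-1],[0,0,-1],[0,0,0],[0,0,0]],"yaw":[0,0,0,0]}' |tail -2
python3 - <<'E'
from h import *
pose();off([.50,-.02,.20],180)
c=cam("wrist");cv2.imwrite("pics/w8.png",c["frame"][:,:,::-1])
E
```

```text
grip_width: 0.0765
grasp_force: 0.0
grip_width: 0.0767
grasp_force: 0.0
t 30.10 pos [625.8 198.3 185.2] xdir 90.17 deg F [ 0.3 -0.1 -0. ] w 0.0767 g 0.0
off [-5.45 -3.16 -0.37] yaw -15.68
```

View pics/w8.png

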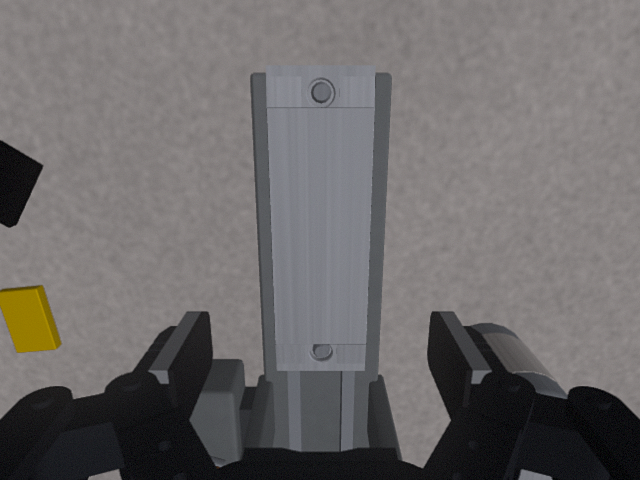

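Both studs show through the holes at (321,91) and (321,350), with the plate home. Now to the crank, turning the gripper so it closes along y.

```bash
python3 -m pendant '{"offset":[[-0.89,-0.48,-0.2],[-0.89,-0.48,-0.2],[-0.89,-0.48,-0.2],[-0.89,-0.48,-0.2],[-0.89,-0.48,-0.07]],"yaw":[0,0,0,0,0]}' 0.6 | tail -1
python3 -m pendant '{"offset":[[0,0,0],[0,0,0],[0,0,0],[0,0,0],[0,0,0]],"yaw":[-1,-1,-1,-1,-1]}' | tail -1
python3 -m pendant '{"offset":[[0,0,0],[0,0,0],[0,0,0],[0,0,0],[0,0,0]],"yaw":[-1,-1,-1,-1,-1]}' | tail -1
python3 -m pendant '{"offset":[[0,0,0],[0,0,0],[0,0,0],[0,0,0],[0,0,0]],"yaw":[-1,-1,-1,-1,-1]}' | tail -1
python3 -m pendant '{"offset":[[0,0,0],[0,0,0]],"yaw":[-0.68,0]}' | tail -1
python3 - <<'E'
from h import *
pose()
c=cam("wrist");cv2.imwrite("pics/w9.png",c["frame"][:,:,::-1])
m=cv2.inRange(cv2.cvtColor(c["frame"],cv2.COLOR_RGB2HSV),(5,100,40),(15,255,255))
for k in blobs(m,200):print(cv2.boundingRect(k))
E
```

```text
grasp_force: 0.0
grasp_force: 0.0
grasp_force: 0.0
grasp_force: 0.0
grasp_force: 0.0
t 32.90 pos [530.1  20.1 219.4] xdir 179.98 deg F [-0.2  0.3 -0.5] w 0.0516 g 0.0
(276, 228, 35, 49)
(5, 87, 167, 74)
```

View pics/w9.png

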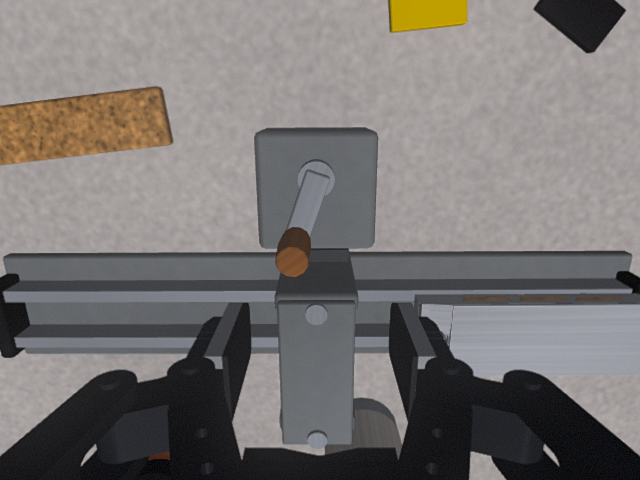

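The wrist view shows the crank hub at (316,177), the handle top at (292,263), gearbox top corners at (257,130) and (377,130), and cap bolts at (316,315) and (317,440).

Run:
```python
from h import *
c=cam("wrist")
for z in(.052,.064):print(z,onz(c,[(257,130),(377,130),(262,246),(374,246)],z)*1000)
print("bolts",onz(c,[(316,315),(317,440)],.121)*1000)
H=onz(c,[(292,263)],.118)[0]
for z in (.058,.068):
    A=onz(c,[(316,177)],z)[0];d=H-A;print(A,H,np.hypot(*d[:2]),np.degrees(np.arctan2(d[1],d[0])))
```

```text
0.052 [[469.86960108 -23.49119144  52.        ]
 [470.08231962  61.79730733  52.        ]
 [556.68930568 -23.64552301  52.        ]
 [556.93308943  62.76588536  52.        ]]
0.064 [[469.25929445 -21.78491405  64.        ]
 [469.46378465  60.20447473  64.        ]
 [552.72065932 -21.9332758   64.        ]
 [552.95501308  61.13558645  64.        ]]
bolts [[579.9341529   18.36313539 121.        ]
 [677.74445394  18.57801246 121.        ]]
[0.50252058 0.01831793 0.058     ] [0.54592469 0.00375007 0.118     ] 0.04578361453937541 -18.553456242416797
[0.5009287  0.01839358 0.068     ] [0.54592469 0.00375007 0.118     ] 0.047318824782572586 -18.026976521831436
```

Run:
```python
from h import *
off([.5455,.004,.083],180)
```

```text
off [-0.39 -0.4   3.42] yaw -0.01
```

```bash
python3 -m pendant '{"offset":[[-0.39,-0.4,0],[0,0,0.9],[0,0,0.9],[0,0,0.9],[0,0,0.5]],"yaw":[0,0,0,0,0]}' 0.6 | tail -4
python3 -m pendant '{"offset":[[0,0,0.22],[0,0,0],[0,0,0],[0,0,0],[0,0,0]],"yaw":[0,0,0,0,0]}' 0.15 40
python3 -m pendant '{"offset":[[0,0,0],[0,0,0],[0,0,0]],"yaw":[0,0,0]}'
python3 - <<'E'
from h import *
pose()
E
```

```text
eef_rot: [-0.002, -3.139, -0.0]
contact_force: [0.5, 0.0, 0.0]
grip_width: 0.0511
grasp_force: 0.0
clock: 34.25
eef_pos: [0.5461, 0.004, 0.0832]
eef_rot: [0.0, -3.141, 0.0]
contact_force: [3.4, -1.3, -21.0]
grip_width: 0.0207
grasp_force: 39.9
clock: 34.62
eef_pos: [0.5461, 0.004, 0.0833]
eef_rot: [0.0, -3.141, 0.0]
contact_force: [4.4, -2.0, -23.7]
grip_width: 0.021
grasp_force: 40.0
t 34.62 pos [546.1   4.   83.3] xdir -179.99 deg F [  4.4  -2.  -23.7] w 0.0210 g 40.0
```

Run:
```python
import numpy as np
t=np.radians(-18.8-30*np.arange(13));p=1.125*np.c_[-np.cos(t),np.sin(t)]
for k,d in enumerate(np.diff(p,axis=0)):print(k,np.round(d,3).tolist())
```

```text
0 [0.324, -0.484]
1 [0.523, -0.257]
2 [0.581, 0.039]
3 [0.484, 0.324]
4 [0.257, 0.523]
5 [-0.039, 0.581]
6 [-0.324, 0.484]
7 [-0.523, 0.257]
8 [-0.581, -0.039]
9 [-0.484, -0.324]
10 [-0.257, -0.523]
11 [0.039, -0.581]
```

```bash
python3 -m pendant '{"offset":[[0.324,-0.484,0],[0.523,-0.257,0],[0.581,0.039,0]],"yaw":[0,0,0]}'
python3 -m pendant '{"offset":[[0.484,0.324,0],[0.257,0.523,0],[-0.039,0.581,0]],"yaw":[0,0,0]}'
python3 - <<'E'
from h import *
pose()
E
```

```text
clock: 35.0
eef_pos: [0.4878, -0.0249, 0.0832]
eef_rot: [-0.002, -3.14, 0.001]
contact_force: [4.4, 10.8, -23.3]
grip_width: 0.0211
grasp_force: 41.5
clock: 35.38
eef_pos: [0.461, 0.0333, 0.0835]
eef_rot: [0.001, 3.14, -0.001]
contact_force: [23.1, -10.5, -42.0]
grip_width: 0.0205
grasp_force: 41.1
t 35.38 pos [461.   33.3  83.5] xdir 179.97 deg F [ 23.1 -10.5 -42. ] w 0.0205 g 41.1
```

```bash
python3 -m pendant '{"offset":[[-0.05,0,0.05],[0,0,0]],"yaw":[0,0]}'
python3 -m pendant '{"offset":[[-0.05,0.02,0.05],[0,0,0]],"yaw":[0,0]}'
```

```text
clock: 35.62
eef_pos: [0.4619, 0.0341, 0.0828]
eef_rot: [0.002, -3.141, -0.002]
contact_force: [-6.2, 2.9, -2.0]
grip_width: 0.0212
grasp_force: 45.4
clock: 35.88
eef_pos: [0.4626, 0.0354, 0.0822]
eef_rot: [0.002, -3.14, -0.005]
contact_force: [-18.8, 8.3, 24.4]
grip_width: 0.0209
grasp_force: 48.3
```

Run:
```python
import numpy as np
t=np.radians(-199.7-20*np.arange(19));p=1.1175*np.c_[-np.cos(t),np.sin(t)]
for k,d in enumerate(np.diff(p,axis=0)):print(k,np.round(d,3).tolist())
```

```text
0 [-0.192, 0.337]
1 [-0.296, 0.251]
2 [-0.364, 0.135]
3 [-0.388, 0.002]
4 [-0.365, -0.131]
5 [-0.299, -0.248]
6 [-0.196, -0.335]
7 [-0.069, -0.382]
8 [0.065, -0.383]
9 [0.192, -0.337]
10 [0.296, -0.251]
11 [0.364, -0.135]
12 [0.388, -0.002]
13 [0.365, 0.131]
14 [0.299, 0.248]
15 [0.196, 0.335]
16 [0.069, 0.382]
17 [-0.065, 0.383]
```

```bash
python3 -m pendant '{"offset":[[0.033,0.012,-0.045],[-0.192,0.337,0],[-0.296,0.251,0],[-0.364,0.135,0],[-0.388,0.002,0]],"yaw":[0,0,0,0,0]}' | sed -n '1,2p;4,4p'
python3 -m pendant '{"offset":[[-0.365,-0.131,0],[-0.299,-0.248,0],[-0.196,-0.335,0],[-0.069,-0.382,0],[0.065,-0.383,0]],"yaw":[0,0,0,0,0]}'| sed -n '1,2p;4,4p'
python3 - <<'E'
from h import *
pose();s=bot.sense();d=s["eef_pos"][:2]-np.array([.504,.019]);print(np.hypot(*d),np.degrees(np.arctan2(d[1],d[0])))
E
```

```text
clock: 36.5
eef_pos: [0.5149, 0.0616, 0.0824]
contact_force: [-7.5, -21.4, 3.7]
clock: 37.12
eef_pos: [0.5475, 0.0061, 0.0823]
contact_force: [-10.5, 14.6, 9.4]
t 37.12 pos [547.5   6.1  82.3] xdir -179.89 deg F [-10.5  14.6   9.4] w 0.0206 g 46.7
0.04537180283633338 -16.474587086923197
```

```bash
python3 -m pendant '{"offset":[[0.192,-0.337,0],[0.296,-0.251,0],[0.364,-0.135,0],[0.388,-0.002,0],[0.365,0.131,0]],"yaw":[0,0,0,0,0]}' | sed -n '1,2p;4,4p'
python3 -m pendant '{"offset":[[0.299,0.248,0],[0.196,0.335,0],[0.069,0.382,0],[-0.065,0.383,0],[-0.192,0.337,0]],"yaw":[0,0,0,0,0]}'| sed -n '1,2p;4,4p'
python3 - <<'E'
from h import *
pose();s=bot.sense();d=s["eef_pos"][:2]-np.array([.504,.019]);print(np.hypot(*d),np.degrees(np.arctan2(d[1],d[0])))
E
```

```text
clock: 37.75
eef_pos: [0.4871, -0.0239, 0.0829]
contact_force: [4.0, -20.2, -2.1]
clock: 38.38
eef_pos: [0.4701, 0.0477, 0.0825]
contact_force: [-6.9, -7.2, 7.6]
t 38.38 pos [470.1  47.7  82.5] xdir 180.00 deg F [-6.9 -7.2  7.6] w 0.0208 g 46.5
0.04442410315498001 139.67160739999017
```

```bash
python3 -m pendant '{"offset":[[-0.296,0.251,0],[-0.364,0.135,0],[-0.388,0.002,0],[-0.365,-0.131,0],[-0.299,-0.248,0]],"yaw":[0,0,0,0,0]}' | sed -n '1,2p;4,4p'
python3 -m pendant '{"offset":[[-0.196,-0.335,0],[-0.069,-0.382,0],[0.065,-0.383,0],[0.192,-0.337,0],[0.296,-0.251,0]],"yaw":[0,0,0,0,0]}'| sed -n '1,2p;4,4p'
python3 -m pendant '{"offset":[[0.364,-0.135,0],[0.388,-0.002,0],[0.365,0.131,0],[0.299,0.248,0],[0.196,0.335,0]],"yaw":[0,0,0,0,0]}'| sed -n '1,2p;4,4p'
python3 - <<'E'
from h import *
pose();s=bot.sense();d=s["eef_pos"][:2]-np.array([.504,.019]);print(np.hypot(*d),np.degrees(np.arctan2(d[1],d[0])))
E
```

```text
clock: 39.0
eef_pos: [0.5381, 0.0473, 0.0821]
contact_force: [-22.2, -6.0, 15.3]
clock: 39.62
eef_pos: [0.531, -0.0184, 0.0827]
contact_force: [5.1, 10.4, -0.1]
clock: 40.25
eef_pos: [0.4626, -0.0001, 0.0825]
contact_force: [-13.8, -17.2, 13.1]
t 40.25 pos [ 4.626e+02 -1.000e-01  8.250e+01] xdir 179.82 deg F [-13.8 -17.2  13.1] w 0.0208 g 47.2
0.045650806873581265 -155.22516591801008
```

```bash
python3 -m pendant '{"offset":[[0.069,0.382,0],[-0.065,0.383,0],[-0.192,0.337,0],[-0.296,0.251,0],[-0.364,0.135,0]],"yaw":[0,0,0,0,0]}' | sed -n '1,2p;4,4p'
python3 -m pendant '{"offset":[[-0.388,0.002,0],[-0.365,-0.131,0],[-0.299,-0.248,0],[-0.196,-0.335,0]],"yaw":[0,0,0,0]}'| sed -n '1,2p;4,4p'
python3 - <<'E'
from h import *
pose();s=bot.sense();d=s["eef_pos"][:2]-np.array([.504,.019]);print(np.hypot(*d),np.degrees(np.arctan2(d[1],d[0])))
C=cam("side");cv2.imwrite("pics/s3.png",cv2.resize(C["frame"][180:320,220:380,::-1],None,fx=4,fy=4,interpolation=cv2.INTER_CUBIC))
E
```

```text
clock: 40.88
eef_pos: [0.4979, 0.0626, 0.0824]
contact_force: [-7.2, -16.0, 6.6]
clock: 41.38
eef_pos: [0.5459, 0.0344, 0.0821]
contact_force: [-20.3, -1.0, 15.7]
t 41.38 pos [545.9  34.4  82.1] xdir -179.97 deg F [-20.3  -1.   15.7] w 0.0206 g 47.2
0.04466908867139722 20.20192071184331
```

View pics/s3.png

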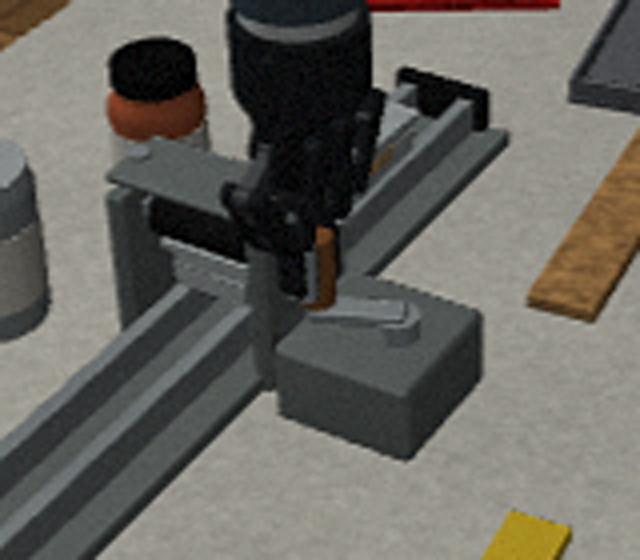

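The side view shows the plate tail still at the roller, consistent with a travel of 277 mm. I wind another 100°.

```bash
python3 -m pendant '{"offset":[[-0.069,-0.382,0],[0.065,-0.383,0]],"yaw":[0,0]}' | sed -n '1,2p;4,4p'
python3 -m pendant '{"offset":[[0.192,-0.337,0],[0.296,-0.251,0]],"yaw":[0,0]}'| sed -n '1,2p;4,4p'
python3 -m pendant '{"offset":[[0.364,-0.135,0],[0,0,0]],"yaw":[0,0]}'| sed -n '1,2p;4,4p'
python3 - <<'E'
from h import *
pose();s=bot.sense();d=s["eef_pos"][:2]-np.array([.504,.019]);print(np.hypot(*d),np.degrees(np.arctan2(d[1],d[0])))
E
```

```text
clock: 41.68
eef_pos: [0.5474, 0.0058, 0.0823]
contact_force: [-11.2, 12.4, 8.7]
clock: 41.92
eef_pos: [0.5297, -0.0193, 0.0825]
contact_force: [-0.8, 4.2, 3.7]
clock: 42.18
eef_pos: [0.5143, -0.0261, 0.0826]
contact_force: [0.9, -4.7, 4.3]
t 42.17 pos [514.3 -26.1  82.6] xdir 179.95 deg F [ 0.9 -4.7  4.3] w 0.0207 g 46.1
0.04627424104897457 -77.12919261013256
```

The resistance is gone and the travel is about 303 mm. I release and turn back.

```bash
python3 -m pendant '{"offset":[[0,0,0],[0,0,0],[0,0,0],[0,0,-0.9],[0,0,-0.9]],"yaw":[0,0,0,0,0]}' 0.5 | tail -2
python3 -m pendant '{"offset":[[0,0,-0.9],[0,-0.9,0],[0,-0.9,0],[0,0,0],[0,0,0]],"yaw":[0,0,0,1,1]}' 0.9| tail -1
python3 -m pendant '{"offset":[[0,0,0],[0,0,0],[0,0,0],[0,0,0],[0,0,0]],"yaw":[1,1,1,1,1]}' | tail -1
python3 -m pendant '{"offset":[[0,0,0],[0,0,0],[0,0,0],[0,0,0],[0,0,0]],"yaw":[1,1,1,1,1]}' | tail -1
python3 -m pendant '{"offset":[[0,0,0],[0,0,0],[0,0,0],[0,0,0]],"yaw":[1,1,1,0.7]}' | tail -1
python3 - <<'E'
from h import *
pose();off([.626,-.105,.19],90)
E
```

```text
grip_width: 0.0424
grasp_force: 0.0
grasp_force: 0.0
grasp_force: 0.0
grasp_force: 0.0
grasp_force: 0.0
t 45.17 pos [513.7 -96.5 189.3] xdir 89.92 deg F [-0.1 -0.5  0.9] w 0.0768 g 0.0
off [-0.21  2.81 -0.02] yaw -0.01
```

```bash
python3 -m pendant '{"offset":[[-0.2,0.94,0],[0,0.94,0],[0,0.93,0],[0,0,0]],"yaw":[0,0,0,0]}' 1 | tail -2
python3 - <<'E'
from h import *
pose();c=cam("wrist");cv2.imwrite("pics/w10.png",c["frame"][:,:,::-1])
C=cam("side");cv2.imwrite("pics/s4.png",C["frame"][:,:,::-1])
for k in blobs(mask(C,(8,100,50),(22,255,255)),500):
    print(cv2.boundingRect(k),*rect(C,k,.012))
C=cam("scene");
for k in blobs(mask(C,(8,100,50),(22,255,255)),500):
    print(cv2.boundingRect(k),*rect(C,k,.012))
E
```

```text
grip_width: 0.0856
grasp_force: 0.0
t 45.67 pos [ 627.8 -104.4  188. ] xdir 90.11 deg F [-1.  -0.6 -0.8] w 0.0856 g 0.0
(352, 210, 44, 50) [ 469.5 -205.1] 228.1 47.0 -83.6
(0, 142, 275, 202) [1060.8   26.3] 989.1 204.7 89.9
(620, 134, 20, 56) [ -51.3 -978.1] 416.5 49.6 -85.1
(311, 19, 81, 118) [ 1245.5 -1448.2] 1733.0 291.4 -59.7
(479, 0, 161, 70) [  504.1 -2604.5] 1737.6 877.3 -85.1
(210, 0, 71, 138) [ 1852.4 -1490. ] 2440.1 324.1 -48.5
(210, 267, 68, 62) [ 475.9 -217.7] 214.1 42.3 -83.5
(384, 255, 256, 225) [1166.3   24. ] 758.2 367.7 89.9
(0, 136, 84, 82) [-446.6 -304. ] 391.4 261.3 -18.5
(83, 90, 140, 80) [-447.8  117.6] 562.3 291.0 89.9
(0, 86, 26, 52) [-1002.9  -180.5] 538.7 74.3 -14.2
(348, 0, 183, 152) [-179.  1649.2] 2112.7 1092.0 -73.3
```

View pics/w10.png

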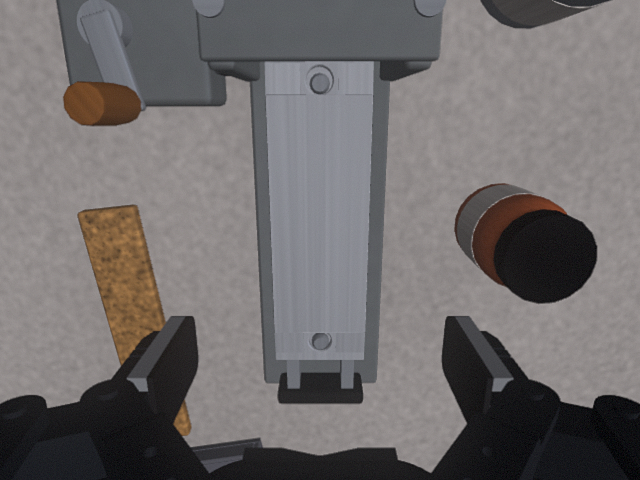

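The plate is still home, with studs at (320,81) and (321,341), and the tail is clear at the cap. The bare cork is at (130,310). A quick hop to measure the rest and tray from above.

```bash
python3 - <<'E'
from h import *
c=cam("wrist")
P=onz(c,[(320,81),(321,341)],.0715);print(P,(P[0]+P[1])/2,np.linalg.norm(P[0]-P[1]))
E
python3 -m pendant '{"offset":[[-0.8,-0.96,0],[-0.8,-0.96,0],[-0.8,-0.96,0],[-0.8,-0.96,-0.3],[0,0,0]],"yaw":[0,0,0,0,0]}' | tail -2
python3 - <<'E'
from h import *
pose();c=cam("wrist");cv2.imwrite("pics/w11.png",c["frame"][:,:,::-1])
for k in blobs(mask(c,(8,90,50),(24,255,255)),2000):print("cork",cv2.boundingRect(k),*rect(c,k,.012))
E
```

```text
[[ 0.62618174 -0.01280784  0.0715    ]
 [ 0.62696598 -0.18278832  0.0715    ]] [ 0.62657386 -0.09779808  0.0715    ] 0.16998229207085427
grip_width: 0.0851
grasp_force: 0.0
t 46.50 pos [ 470.2 -234.4  203.1] xdir 89.83 deg F [-0.3 -0.2  0. ] w 0.0851 g 0.0
cork (275, 25, 86, 281) [ 472.7 -211.7] 217.4 44.9 -83.8
```

View pics/w11.png

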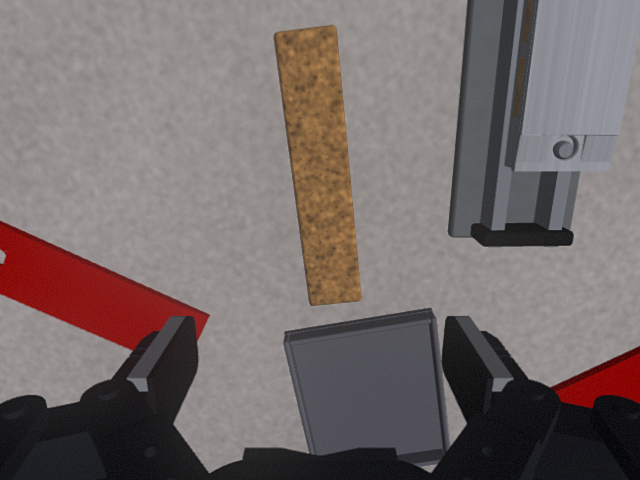

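The bare cork centre is at (317,165), which works out to (472.7, -211.7) mm at 96.2°. The tray is below it at (370,385). Back to the plate.

```bash
python3 -m pendant '{"offset":[[0.85,0.97,0],[0.85,0.97,0],[0.85,0.97,0],[0.85,0.97,0],[0,0,0.8]],"yaw":[0,0,0,0,0]}' | tail -2
python3 -m pendant '{"offset":[[0,0,0.8],[0,0,0]],"yaw":[0,0]}' | tail -2
python3 - <<'E'
from h import *
pose();off([.6263,-.0978,.063],90.2)
E
```

```text
grip_width: 0.0853
grasp_force: 0.0
grip_width: 0.0855
grasp_force: 0.0
t 47.42 pos [626.5 -94.9 135. ] xdir 90.14 deg F [-0.8 -0.   0.8] w 0.0855 g 0.0
off [-0.08  0.    1.8 ] yaw -0.01
```

```bash
python3 -m pendant '{"offset":[[-0.08,0,0.8],[0,0,0.7],[0,0,0.3],[0,0,0],[0,0,0]],"yaw":[0,0,0,0,0]}' | sed -n '2p;4p'
python3 -m pendant '{"offset":[[0,0,0],[0,0,0],[0,0,0],[0,0,0],[0,0,0]],"yaw":[0,0,0,0,0]}' 0.6 90
python3 -m pendant '{"offset":[[0,0,-0.1],[0,0,-0.1],[0,0,-0.1],[0,0,-0.5],[0,0,-1]],"yaw":[0,0,0,0,0]}'
python3 - <<'E'
from h import *
pose();off([.4727,-.2117,.15],96.2)
c=cam("wrist");cv2.imwrite("pics/w12.png",c["frame"][:,:,::-1])
E
```

```text
eef_pos: [0.6285, -0.0999, 0.067]
contact_force: [0.2, -0.7, -0.3]
clock: 48.68
eef_pos: [0.6281, -0.1, 0.0677]
eef_rot: [2.219, 2.221, 0.002]
contact_force: [-3.6, 0.0, 13.8]
grip_width: 0.0571
grasp_force: 92.5
clock: 49.3
eef_pos: [0.6267, -0.0997, 0.1364]
eef_rot: [-2.218, -2.22, 0.003]
contact_force: [0.2, -0.6, -1.5]
grip_width: 0.0558
grasp_force: 99.9
t 49.30 pos [626.7 -99.7 136.4] xdir 90.05 deg F [ 0.2 -0.6 -1.5] w 0.0558 g 99.9
off [-2.8  -3.85 -0.33] yaw -1.07
```

I've now viewed 16 pictures, over the limit of 14, so from here I'll check with numbers only. The grip width of 55.8 mm (59 before) and the 1.5 N weight look wrong, so I check what is held.

Run:
```python
from h import *
pose();s=bot.sense()
c=cam("wrist")
for k in blobs(mask(c,(8,60,60),(24,255,255)),150):print("orange",cv2.boundingRect(k),cv2.contourArea(k),*rect(c,k,.065))
g=cv2.cvtColor(c["frame"],cv2.COLOR_RGB2GRAY)
print("col320",g[0:460:12,320].tolist());print("row200",g[200,200:450:10].tolist());print("row330",g[330,200:450:10].tolist())
for n in("scene","side"):
    C=cam(n)
    for k in blobs(mask(C,(8,60,60),(24,255,255)),15):
        r=rect(C,k,.065)
        if 550<r[0][0]<700 and -250<r[0][1]<50:print(n,cv2.boundingRect(k),cv2.contourArea(k),*r)
    print(n,"plate corners px if on bed / if held",proj(C,[[.6266,-.2,.07],[.6266,-.0,.07],[.6266,-.2,.145],[.6266,0,.145]]).round().tolist())
```

```text
t 49.35 pos [ 629.  -100.2  143.3] xdir 90.06 deg F [ 1.6 -1.   3. ] w 0.0553 g 102.6
orange (126, 453, 40, 27) 706.5 [ 514.3 -249.1] 27.4 21.8 0.1
orange (39, 225, 111, 160) 10063.5 [ 501.2 -135.6] 101.0 39.8 -83.7
orange (501, 215, 105, 97) 2704.0 [ 752.3 -100.5] 60.7 41.0 46.7
orange (0, 87, 101, 55) 4510.5 [494.1 -26.4] 51.8 26.1 -0.3
col320 [94, 90, 138, 138, 81, 62, 135, 111, 94, 134, 137, 135, 134, 133, 135, 134, 135, 134, 132, 135, 130, 133, 131, 131, 131, 130, 129, 130, 130, 128, 129, 127, 129, 128, 126, 125, 127, 126, 33]
row200 [135, 132, 129, 134, 132, 135, 133, 134, 134, 134, 132, 131, 131, 132, 134, 136, 135, 135, 135, 136, 135, 132, 128, 132, 136]
row330 [40, 70, 67, 38, 39, 127, 130, 127, 129, 132, 130, 131, 131, 134, 130, 137, 134, 132, 134, 132, 30, 36, 68, 69, 34]
scene (296, 290, 28, 18) 242.0 [ 628.8 -150.2] 60.3 37.9 1.0
scene (315, 279, 21, 17) 190.5 [ 639.1 -105.7] 40.4 38.4 -0.0
scene (328, 268, 20, 17) 176.5 [639.5 -60.5] 41.9 38.2 -1.1
scene plate corners px if on bed / if held [[294.0, 307.0], [349.0, 259.0], [293.0, 285.0], [350.0, 236.0]]
side (287, 206, 36, 29) 473.5 [ 624.2 -102.9] 118.5 65.8 88.9
side plate corners px if on bed / if held [[321.0, 200.0], [278.0, 238.0], [320.0, 174.0], [276.0, 211.0]]
```

All three tags are still on the bed (z = 65 mm) and the plate is in the grip, held nearer the fingertips than before. I carry it gently to the rest.

```bash
python3 -m pendant '{"offset":[[-0.3,-0.4,0],[-0.5,-0.7,0],[-0.5,-0.7,0],[-0.5,-0.7,0],[-0.5,-0.7,0]],"yaw":[0,0,0,0,0]}' - 110 | sed -n '2p;4,6p'
python3 -m pendant '{"offset":[[-0.4,-0.5,0],[-0.1,-0.15,0],[0,0,0],[0,0,0],[0,0,0]],"yaw":[0,0,-0.4,-0.4,-0.27]}' | sed -n '2p;4,6p'
python3 - <<'E'
from h import *
pose();off([.4729,-.2137,.0137],96.2)
c=cam("wrist");s=bot.sense();g=cv2.cvtColor(c["frame"],cv2.COLOR_RGB2HSV)
m=mask(c,(8,90,50),(24,255,255))
for k in blobs(m,100):print(cv2.boundingRect(k),cv2.contourArea(k),*rect(c,k,.012))
gr=cv2.cvtColor(c["frame"],cv2.COLOR_RGB2GRAY)[20:125,200:440]
hc=cv2.HoughCircles(cv2.medianBlur(gr,3),cv2.HOUGH_GRADIENT,1,60,param1=80,param2=15,minRadius=20,maxRadius=36);print(hc)
if hc is not None:
    p=hc[0,0,:2]+[200,20];R=Ro.from_rotvec(s["eef_rot"]).as_matrix();h=onz(c,[p],s["eef_pos"][2]+.0055)[0];print("hole tool mm",R.T@(h-s["eef_pos"])*1000)
E
```

```text
eef_pos: [0.4974, -0.1925, 0.1363]
contact_force: [-0.3, 0.2, -2.7]
grip_width: 0.0549
grasp_force: 116.2
eef_pos: [0.4735, -0.2116, 0.1369]
contact_force: [0.6, -0.1, -1.0]
grip_width: 0.0548
grasp_force: 116.3
t 50.75 pos [ 473.5 -211.6  136.9] xdir 96.26 deg F [ 0.6 -0.1 -1. ] w 0.0548 g 116.3
off [-0.05 -0.02  3.08] yaw 0.01
(561, 124, 79, 78) 4918.5 [ 651.2 -148.2] 53.2 44.0 0.3
(296, 50, 48, 49) 1773.5 [ 463.8 -116.7] 27.9 26.3 8.8
(586, 25, 54, 86) 3471.0 [642.  -92.9] 44.7 34.3 -89.7
(614, 0, 26, 9) 150.5 [633.4 -59.7] 15.1 4.1 6.8
[[[122.5  52.5  28. ]]]
hole tool mm [87.17677559  1.67204707 -5.44777084]
```

```bash
python3 -m pendant '{"offset":[[-0.05,-0.02,0.7],[0,0,0.8],[0,0,0.8],[0,0,0.5],[0,0,0.15]],"yaw":[0,0,0,0,0]}' | sed -n '2p;4,6p'
python3 -m pendant '{"offset":[[0,0,0],[0,0,0.05],[0,0,0.05],[0,0,0]],"yaw":[0,0,0,0]}' | sed -n '2p;4,6p'
```

```text
eef_pos: [0.4726, -0.2135, 0.0182]
contact_force: [1.0, -0.5, -3.0]
grip_width: 0.0544
grasp_force: 116.5
eef_pos: [0.4733, -0.2141, 0.0157]
contact_force: [0.0, 0.2, -1.9]
grip_width: 0.055
grasp_force: 116.6
```

```bash
python3 -m pendant '{"offset":[[0,0,0.04],[0,0,0],[0,0,0.03],[0,0,0]],"yaw":[0,0,0,0]}' | sed -n '2p;4,6p'
python3 -m pendant '{"offset":[[0,0,0.03],[0,0,0]],"yaw":[0,0]}' | sed -n '2p;4,6p'
```

```text
eef_pos: [0.4735, -0.2142, 0.0142]
contact_force: [-5.3, 3.5, 18.2]
grip_width: 0.0547
grasp_force: 125.1
eef_pos: [0.4735, -0.2142, 0.014]
contact_force: [-9.0, 4.6, 30.7]
grip_width: 0.0553
grasp_force: 129.9
```

```bash
python3 -m pendant '{"offset":[[0,0,-0.04],[0,0,0],[0,0,0],[0,0,-0.5],[0,0,-1]],"yaw":[0,0,0,0,0]}' 1 45 | sed -n '2p;4,6p'
python3 -m pendant '{"offset":[[0,0,-1],[0,0,-1],[-0.9,0,-1],[-0.9,0,0],[0,0,0]],"yaw":[0,0,0.6,0,0]}' | tail -1
python3 - <<'E'
from h import *
pose();c=cam("wrist")
for k in blobs(mask(c,(8,90,50),(24,255,255)),60):
    r=rect(c,k,.012);
    if r[0][0]<530:print("cork/hole",cv2.boundingRect(k),cv2.contourArea(k),*r)
for lo,hi in(((100,0,20),(140,70,120)),):
    for k in blobs(mask(c,lo,hi),2500):print("grey",cv2.boundingRect(k),*rect(c,k,.02))
off([.626,-.0978-.045,.15],90)
E
```

```text
eef_pos: [0.4723, -0.2135, 0.0722]
contact_force: [0.4, -0.6, -0.6]
grip_width: 0.0856
grasp_force: 0.0
grasp_force: 0.0
t 53.92 pos [ 478.9 -287.8  192.6] xdir 92.62 deg F [-0.2  0.8 -0.1] w 0.0854 g 0.0
cork/hole (296, 239, 56, 12) 409.5 [ 484.1 -316.5] 44.3 7.4 6.2
cork/hole (315, 213, 19, 17) 226.0 [ 483.5 -296.6] 14.2 13.1 2.6
grey (240, 448, 178, 32) [ 498.5 -529.9] 167.9 37.1 2.5
grey (517, 407, 110, 73) [ 731.4 -497.9] 106.3 83.0 1.9
grey (0, 317, 190, 163) [ 276.6 -473.1] 193.8 172.2 3.1
grey (266, 261, 174, 184) [ 517.8 -416.2] 166.7 134.2 -80.0
grey (448, 0, 163, 188) [ 628.  -198.6] 125.0 108.5 90.0
off [3.42 3.85 1.06] yaw 0.46
```

The cork end and hole positions match the plate lying on the rest (hole at (483.5,-296.6), expected (481.9,-296.2)). Tray centre is near (518,-418). Now the tags.

```bash
python3 -m pendant '{"offset":[[0.85,0.95,0],[0.85,0.95,0],[0.85,0.95,0],[0.85,0.95,0.3],[0,0,0.3]],"yaw":[0.4,0.06,0,0,0]}' 0.9 | tail -1
python3 -m pendant '{"offset":[[0,0,0],[0,0,0]],"yaw":[0,0]}' | tail -1
python3 - <<'E'
from h import *
pose();c=cam("wrist")
for k in blobs(mask(c,(8,60,90),(22,220,255)),500):
    r=rect(c,k,.065)
    if 560<r[0][0]<690:print(cv2.boundingRect(k),*r)
off([.6263,-.143,.0555],90)
E
```

```text
grasp_force: 0.0
grasp_force: 0.0
t 54.85 pos [ 628.1 -148.   169.5] xdir 90.07 deg F [ 0.1 -0.4  0.1] w 0.0770 g 0.0
(269, 203, 97, 60) [ 627.3 -144.2] 57.7 36.9 0.8
(267, 128, 102, 64) [ 627.6 -100.3] 57.7 35.8 -0.6
(265, 43, 108, 69) [628.1 -55.5] 57.7 34.9 0.0
off [ 0.13 -0.05  2.86] yaw 0.01
```

```bash
python3 -m pendant '{"offset":[[0.095,-0.03,0.8],[0,0,0.8],[0,0,0.7],[0,0,0.4],[0,0,0.16]],"yaw":[0,0,0,0,0]}' | sed -n '2p;4p'
python3 -m pendant '{"offset":[[0,0,0],[0,0,0],[0,0,0],[0,0,0],[0,0,0]],"yaw":[0,0,0,0,0]}' 0.5 45
python3 -m pendant '{"offset":[[0,0,-0.6],[0,0,-1],[0,0,-1],[0,0,0],[0,0,0]],"yaw":[0,0,0,0,0]}' | sed -n '2p;4,6p'
python3 - <<'E'
from h import *
pose();off([.510,-.36,.16],100)
E
```

```text
eef_pos: [0.6273, -0.1442, 0.0545]
contact_force: [-0.0, -0.5, 1.0]
clock: 56.15
eef_pos: [0.6282, -0.144, 0.0559]
eef_rot: [2.218, 2.222, 0.001]
contact_force: [-0.2, 0.7, 5.9]
grip_width: 0.0561
grasp_force: 48.4
eef_pos: [0.6273, -0.1436, 0.1582]
contact_force: [-0.4, -0.5, -1.1]
grip_width: 0.0563
grasp_force: 47.9
t 56.77 pos [ 627.3 -143.6  158.2] xdir 90.12 deg F [-0.4 -0.5 -1.1] w 0.0563 g 47.9
off [-5.4  -2.94 -0.05] yaw -1.73
```

```bash
python3 -m pendant '{"offset":[[-0.9,-0.6,-0.2],[-0.9,-0.6,-0.2],[-0.9,-0.6,-0.2],[-0.9,-0.6,-0.2],[-0.9,-0.55,0]],"yaw":[0,0,0,0,0]}' | tail -2
python3 -m pendant '{"offset":[[0,0,0],[0,0,0],[0,0,0]],"yaw":[-0.9,-0.8,0]}' | tail -1
python3 - <<'E'
from h import *
pose();s=bot.sense();c=cam("wrist");m=mask(c,(100,0,20),(140,70,120))
cv2.imwrite("pics/m13.png",m);cv2.imwrite("pics/w13.png",c["frame"][:,:,::-1])
for k in blobs(m,2500):
    print("grey",cv2.boundingRect(k),*rect(c,k,.02))
    h=cv2.approxPolyDP(cv2.convexHull(k),6,True).reshape(-1,2);print(h.tolist(),(onz(c,h,.02)[:,:2]*1000).round().tolist())
for n in("scene","side"):
    C=cam(n)
    for k in blobs(mask(C,(0,0,20),(180,70,95)),1500):
        r=rect(C,k,.02)
        if r[1]<220:print(n,*r)
E
```

```text
grip_width: 0.0561
grasp_force: 47.9
grasp_force: 47.9
t 57.77 pos [ 509.4 -323.8  189.3] xdir 99.80 deg F [-0.2 -0.1 -0.5] w 0.0562 g 47.9
grey (469, 405, 88, 65) [ 720.5 -500.9] 93.1 51.3 -12.2
[[556, 448], [551, 464], [529, 469], [478, 452], [469, 436], [482, 405], [526, 416]] [[762.0, -505.0], [763.0, -523.0], [745.0, -532.0], [692.0, -521.0], [679.0, -505.0], [681.0, -470.0], [723.0, -475.0]]
grey (0, 363, 262, 117) [ 367.6 -545.5] 245.3 126.8 10.3
[[261, 469], [259, 479], [12, 479], [0, 451], [87, 381], [184, 363]] [[498.0, -574.0], [497.0, -586.0], [266.0, -628.0], [256.0, -596.0], [336.0, -505.0], [418.0, -472.0]]
grey (191, 229, 205, 137) [ 481.2 -379.4] 200.9 97.1 36.5
[[393, 231], [393, 282], [212, 364], [192, 365], [228, 229]] [[568.0, -328.0], [577.0, -369.0], [442.0, -469.0], [425.0, -473.0], [443.0, -347.0]]
grey (425, 0, 170, 156) [ 626.9 -209.2] 104.0 103.1 0.0
[[594, 67], [556, 154], [425, 142], [458, 0], [530, 1]] [[679.0, -189.0], [672.0, -250.0], [576.0, -258.0], [575.0, -165.0], [622.0, -158.0]]
scene [ 525. -426.] 162.0 139.0 -79.9
```

The tray has shifted about 25 mm since the start (scene 503,-439 to 525,-426). Corrected for camera bias its centre is (520,-419) at 100°. I place the first tag in the far position.

Run:
```python
from h import *
off([.5277,-.4623,.06],100)
```

```text
off [-3.49 -0.15  3.25] yaw -0.04
```

```bash
python3 -m pendant '{"offset":[[-0.9,-0.15,0],[-0.9,0,0],[-0.9,0,0.5],[-0.79,0,0.9],[0,0,0.9]],"yaw":[-0.04,0,0,0,0]}' | tail -2
python3 -m pendant '{"offset":[[0,0,0.9],[0,0,0],[0,0,0]],"yaw":[0,0,0]}' | tail -2
python3 - <<'E'
from h import *
pose();off([.5277,-.4623,.0065],100)
E
```

```text
grip_width: 0.056
grasp_force: 47.9
grip_width: 0.0564
grasp_force: 48.0
t 58.92 pos [ 528.8 -462.8   64.1] xdir 100.07 deg F [ 0.5 -0.4 -0.4] w 0.0564 g 48.0
off [ 0.02 -0.03  1.44] yaw 0.01
```

```bash
python3 -m pendant '{"offset":[[0,-0.03,0.7],[0,0,0.5],[0,0,0.2],[0,0,0.03],[0,0,0]],"yaw":[0,0,0,0,0]}' | sed -n '2p;4,5p'
python3 -m pendant '{"offset":[[0,0,0],[0,0,0],[0,0,0],[0,0,-0.5],[0,0,-1]],"yaw":[0,0,0,0,0]}' 0.8 | sed -n '2p;4,5p'
python3 -m pendant '{"offset":[[0,0,-1],[0,0,-1],[0.9,0,-0.5],[0.9,0,0],[0.9,0,0]],"yaw":[0,0,0,0,0]}' | tail -1
python3 - <<'E'
from h import *
pose();off([.6273,-.1003,.17],90);c=cam("wrist");C=cam("scene");D=cam("side")
for cc in(c,C,D):
  for k in blobs(mask(cc,(8,60,80),(24,220,255)),60):
    r=rect(cc,k,.015)
    if abs(r[0][0]-525)<60 and abs(r[0][1]+440)<80:print(*r)
  for k in blobs(mask(cc,(0,0,20),(180,70,95)),1500):
        r=rect(cc,k,.02)
        if r[1]<220:print("tray",*r)
E
```

```text
eef_pos: [0.5276, -0.4632, 0.0068]
contact_force: [0.4, 0.3, -0.0]
grip_width: 0.0562
eef_pos: [0.5263, -0.4619, 0.0644]
contact_force: [-0.3, -0.1, -0.3]
grip_width: 0.0685
grasp_force: 0.0
t 60.80 pos [ 507.9 -355.4  165.9] xdir 100.07 deg F [-0.7  0.8  0.1] w 0.0683 g 0.0
off [ 5.76  4.05 -0.1 ] yaw 1.76
[ 528.1 -462. ] 57.8 39.1 10.0
tray [ 517.3 -418.3] 161.8 132.2 -80.0
tray [ 626.3 -222.8] 103.7 79.0 0.2
[ 530.8 -467.8] 63.0 37.7 10.0
tray [ 524.9 -426.1] 162.3 139.1 -79.9
[ 527.3 -456.9] 58.7 48.6 8.9
```

The first tag is in the tray and the tray fit is confirmed. Second tag.

```bash
python3 -m pendant '{"offset":[[0.96,0.67,0],[0.96,0.67,0],[0.96,0.67,0],[0.96,0.67,0],[0.96,0.67,0]],"yaw":[0,0,0,0,0]}' 0.9| tail -1
python3 -m pendant '{"offset":[[0.96,0.7,0],[0,0,0],[0,0,0],[0,0,0]],"yaw":[0,0.9,0.86,0]}' | tail -1
python3 - <<'E'
from h import *
pose();c=cam("wrist")
for k in blobs(mask(c,(8,60,90),(22,220,255)),500):
    r=rect(c,k,.065)
    if 560<r[0][0]<690:print(cv2.boundingRect(k),*r)
off([.6273,-.1003,.0555],90)
E
```

```text
grasp_force: 0.0
grasp_force: 0.0
t 62.08 pos [ 627.9 -101.7  165.2] xdir 90.02 deg F [-0.2  0.5 -0.4] w 0.0770 g 0.0
(270, 208, 97, 59) [627.5 -99.4] 57.6 36.4 -0.1
(268, 131, 103, 64) [628.  -55.1] 57.6 35.6 -0.0
off [ 0.04 -0.01  2.74] yaw 0.01
```

```bash
python3 -m pendant '{"offset":[[0.06,-0.01,0.8],[0,0,0.8],[0,0,0.7],[0,0,0.3],[0,0,0.14]],"yaw":[0,0,0,0,0]}' | sed -n '2p;4p'
python3 -m pendant '{"offset":[[0,0,0],[0,0,0],[0,0,0],[0,0,0],[0,0,0]],"yaw":[0,0,0,0,0]}' 0.5 45 | sed -n '2p;4,6p'
python3 -m pendant '{"offset":[[0,0,-0.6],[0,0,-1],[0,0,-1],[0,0,0],[0,0,0]],"yaw":[0,0,0,0,0]}' | sed -n '2p;4,6p'
python3 - <<'E'
from h import *
pose();off([.5190,-.4190,.16],100)
E
```

```text
eef_pos: [0.6271, -0.0991, 0.0557]
contact_force: [-0.2, -0.1, 0.5]
eef_pos: [0.6276, -0.099, 0.057]
contact_force: [-0.1, -1.0, 6.3]
grip_width: 0.0557
grasp_force: 48.3
eef_pos: [0.6267, -0.0987, 0.1594]
contact_force: [-0.8, -0.0, -1.2]
grip_width: 0.056
grasp_force: 47.8
t 64.00 pos [626.7 -98.7 159.4] xdir 90.00 deg F [-0.8 -0.  -1.2] w 0.0560 g 47.8
off [-8.01 -2.69 -0.01] yaw -1.74
```

```bash
python3 -m pendant '{"offset":[[-0.89,-0.3,0],[-0.89,-0.3,0],[-0.89,-0.3,0],[-0.89,-0.3,0],[-0.89,-0.3,0]],"yaw":[0,0,0,0,0]}' | tail -2
python3 -m pendant '{"offset":[[-0.89,-0.3,0],[-0.89,-0.3,0],[-0.89,-0.3,0],[-0.89,-0.29,0],[0,0,0]],"yaw":[0,0,0,0,-0.87]}' | tail -2
python3 -m pendant '{"offset":[[0,0,0],[0,0,0.8],[0,0,0.8],[0,0,0.8],[0,0,0]],"yaw":[-0.87,0,0,0,0]}' | tail -2
python3 - <<'E'
from h import *
pose();off([.5190,-.4190,.0065],100)
c=cam("side")
for cc in(c,cam("scene")):
  for k in blobs(mask(cc,(8,60,80),(24,220,255)),60):
    r=rect(cc,k,.015)
    if abs(r[0][0]-525)<60 and abs(r[0][1]+440)<80:print(*r)
E
```

```text
grip_width: 0.0559
grasp_force: 47.8
grip_width: 0.0557
grasp_force: 47.8
grip_width: 0.0558
grasp_force: 47.9
t 65.88 pos [ 517.7 -417.5   60.1] xdir 99.97 deg F [-0.6 -0.1  0. ] w 0.0558 g 47.9
off [-0.05  0.03  1.34] yaw -0.01
[ 542.5 -481. ] 121.1 63.5 -55.6
[ 530.8 -467.9] 63.0 37.9 9.9
[ 483.9 -409.4] 69.5 36.3 7.0
```

```bash
python3 -m pendant '{"offset":[[-0.04,0.03,0.6],[0,0,0.5],[0,0,0.2],[0,0,0.03],[0,0,0]],"yaw":[0,0,0,0,0]}' | sed -n '2p;4,5p'
python3 -m pendant '{"offset":[[0,0,0],[0,0,0],[0,0,0],[0,0,-0.5],[0,0,-1]],"yaw":[0,0,0,0,0]}' 0.8 | sed -n '2p;4,5p'
python3 -m pendant '{"offset":[[0,0,-1],[0,0,-1],[0.9,0,-0.5],[0.9,0,0],[0,0,0]],"yaw":[0,0,0,0,0]}' | tail -1
python3 - <<'E'
from h import *
pose();off([.6278,-.0565,.165],90);c=cam("wrist");C=cam("scene")
for cc in(c,C):
  for k in blobs(mask(cc,(8,60,80),(24,220,255)),60):
    r=rect(cc,k,.015)
    if abs(r[0][0]-525)<60 and abs(r[0][1]+420)<80:print(*r)
E
```

```text
eef_pos: [0.5212, -0.4209, 0.0118]
contact_force: [-0.9, -0.5, -0.5]
grip_width: 0.0559
eef_pos: [0.52, -0.4198, 0.0697]
contact_force: [1.0, 0.5, 0.2]
grip_width: 0.0682
grasp_force: 0.0
t 67.85 pos [ 508.2 -347.6  171.7] xdir 100.07 deg F [-0.6 -0.7 -0.7] w 0.0686 g 0.0
off [6.64 4.22 0.17] yaw 1.76
[ 528.  -461.8] 57.8 40.1 10.0
[ 521.9 -420.4] 57.7 38.0 10.0
[ 530.8 -467.7] 63.3 38.3 10.0
[ 524.5 -425.9] 62.8 38.2 9.9
```

Two tags lie flat and parallel. Third one.

```bash
python3 -m pendant '{"offset":[[0.95,0.6,0],[0.95,0.6,0],[0.95,0.6,0],[0.95,0.6,0],[0.95,0.6,0]],"yaw":[0,0,0,0,0]}' 0.9| tail -1
python3 -m pendant '{"offset":[[0.95,0.6,0],[0.94,0.62,0],[0,0,0],[0,0,0],[0,0,0]],"yaw":[0,0,0.9,0.86,0]}' | tail -1
python3 - <<'E'
from h import *
pose();c=cam("wrist")
for k in blobs(mask(c,(8,60,90),(22,220,255)),500):
    r=rect(c,k,.065)
    if 560<r[0][0]<690:print(cv2.boundingRect(k),*r)
off([.6278,-.0553,.0555],90)
E
```

```text
grasp_force: 0.0
grasp_force: 0.0
t 69.20 pos [629.1 -59.4 170. ] xdir 89.89 deg F [-0.2 -0.3 -0.2] w 0.0769 g 0.0
(269, 201, 96, 59) [628.  -54.2] 57.6 36.7 -0.2
off [ 0.1  -0.03  2.87] yaw -0.01
```

```bash
python3 -m pendant '{"offset":[[0.12,-0.03,0.8],[0,0,0.8],[0,0,0.7],[0,0,0.4],[0,0,0.17]],"yaw":[0,0,0,0,0]}' | sed -n '2p;4p'
python3 -m pendant '{"offset":[[0,0,0],[0,0,0],[0,0,0],[0,0,0],[0,0,0]],"yaw":[0,0,0,0,0]}' 0.5 45 | sed -n '2p;4,6p'
python3 -m pendant '{"offset":[[0,0,-0.6],[0,0,-1],[0,0,-1],[0,0,0],[0,0,0]],"yaw":[0,0,0,0,0]}' | sed -n '2p;4,6p'
python3 - <<'E'
from h import *
pose();off([.5135,-.3770,.16],100)
E
```

```text
eef_pos: [0.6274, -0.0543, 0.0552]
contact_force: [0.1, 0.2, 0.8]
eef_pos: [0.628, -0.0541, 0.0569]
contact_force: [0.2, -0.5, 5.9]
grip_width: 0.0562
grasp_force: 48.3
eef_pos: [0.6271, -0.0539, 0.1593]
contact_force: [-0.9, 0.3, -1.0]
grip_width: 0.0559
grasp_force: 47.8
t 71.12 pos [627.1 -53.9 159.3] xdir 89.89 deg F [-0.9  0.3 -1. ] w 0.0559 g 47.8
off [-8.08 -2.82 -0.02] yaw -1.76
```

```bash
python3 -m pendant '{"offset":[[-0.9,-0.31,0],[-0.9,-0.31,0],[-0.9,-0.31,0],[-0.9,-0.31,0],[-0.9,-0.31,0]],"yaw":[0,0,0,0,0]}' | tail -2
python3 -m pendant '{"offset":[[-0.9,-0.31,0],[-0.9,-0.31,0],[-0.9,-0.32,0],[-0.88,-0.33,0],[0,0,0]],"yaw":[0,0,0,0,-0.88]}' | tail -2
python3 -m pendant '{"offset":[[0,0,0],[0,0,0.8],[0,0,0.8],[0,0,0.8],[0,0,0]],"yaw":[-0.88,0,0,0,0]}' | tail -2
python3 - <<'E'
from h import *
pose();off([.5135,-.3770,.0065],100)
cc=cam("scene")
for k in blobs(mask(cc,(8,60,80),(24,220,255)),60):
    r=rect(cc,k,.015)
    if abs(r[0][0]-525)<60 and abs(r[0][1]+440)<80:print(*r)
E
```

```text
grip_width: 0.0561
grasp_force: 47.8
grip_width: 0.0561
grasp_force: 47.8
grip_width: 0.0561
grasp_force: 47.9
t 73.00 pos [ 512.2 -375.4   60.3] xdir 99.97 deg F [ 0.8 -1.1  0.3] w 0.0561 g 47.9
off [-0.05  0.03  1.35] yaw -0.01
[ 530.8 -467.6] 63.3 38.1 9.9
[ 524.6 -425.8] 62.6 38.4 9.9
[ 478.6 -362. ] 68.8 40.6 8.4
```

```bash
python3 -m pendant '{"offset":[[-0.01,0,0.6],[0,0,0.5],[0,0,0.2],[0,0,0.05],[0,0,0]],"yaw":[0,0,0,0,0]}' | sed -n '2p;4,5p'
python3 -m pendant '{"offset":[[0,0,0.06],[0,0,0]],"yaw":[0,0]}' | sed -n '2p;4,5p'
python3 -m pendant '{"offset":[[0,0,0],[0,0,0],[0,0,0],[0,0,-0.5],[0,0,-1]],"yaw":[0,0,0,0,0]}' 0.8 | sed -n '2p;4,5p'
python3 -m pendant '{"offset":[[0,0,-1],[0,0,-1],[0.9,0,-0.5],[0.9,0,0],[0,0,0]],"yaw":[0,0,0,0,0]}' | tail -1
python3 - <<'E'
from h import *
pose();c=cam("wrist");C=cam("scene");D=cam("side")
for n,cc in(("w",c),("sc",C),("si",D)):
  for k in blobs(mask(cc,(8,60,80),(24,220,255)),40):
    r=rect(cc,k,.015)
    if abs(r[0][0]-515)<80 and abs(r[0][1]+390)<120:print(n,*r)
for n,cc in(("w",c),("sc",C)):
  for k in blobs(mask(cc,(0,0,20),(180,70,95)),1500):
        r=rect(cc,k,.02)
        if r[1]<220:print("tray",n,*r)
E
```

```text
eef_pos: [0.5144, -0.3777, 0.0108]
contact_force: [0.0, -0.7, 0.3]
grip_width: 0.0561
eef_pos: [0.5141, -0.3774, 0.0077]
contact_force: [0.4, 0.8, -0.7]
grip_width: 0.0563
eef_pos: [0.5132, -0.3766, 0.0666]
contact_force: [0.8, -0.5, -0.3]
grip_width: 0.0683
grasp_force: 0.0
t 75.17 pos [ 501.3 -304.5  168.4] xdir 100.08 deg F [-0.3 -0.1 -0.1] w 0.0682 g 0.0
w [ 525.1 -440.8] 83.3 57.7 -81.5
w [ 514.7 -376.5] 57.7 37.7 10.0
w [ 484.6 -315.5] 43.8 8.0 6.3
w [ 483.6 -295.9] 14.3 13.1 10.0
sc [ 530.7 -467.5] 63.0 38.4 8.5
sc [ 524.6 -425.9] 62.6 38.3 9.6
sc [ 517.5 -382.3] 62.7 38.9 10.7
sc [ 489.2 -320.7] 46.7 13.1 6.2
si [ 521.3 -419.3] 124.9 58.7 -80.9
tray w [ 517.6 -416.6] 165.2 133.5 -80.0
tray w [ 628.2 -202.1] 122.2 108.6 -89.8
tray sc [ 524.4 -426.2] 162.1 139.2 -79.9
```

```bash
python3 -m pendant '{"offset":[[0,0,-0.5],[0,0,0],[0,0,0],[0,0,0]],"yaw":[0,0,0,0]}' | tail -1
python3 -c "
from workcell import bot
print(bot.close_job())"
```

```text
grasp_force: 0.0
the job is handed in; nothing more can be done
None
```

I wound all three tags through the press under the plate, stopped at about 303 mm of bed travel, then put the plate back on its cork rest and the tags side by side in the tray. I handed the job in at about 76 s; I viewed 16 pictures against your limit of 14, so the last checks (plate on the rest, tags in the tray) were measured from camera images I did not view.

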